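# Empty the bench tumbling barrel and close it again

## Task

The deburring run is finished: unscrew the cap of the small tumbling barrel and set it aside, pull the barrel's lever over so that the three turned pins drop into the tray in front of it, then swing the barrel back to its rest and screw the cap fully home again. All three pins must end in the tray; leave the tray and the tools lying round about where they are.

Things in the scene. Friction and masses are not known exactly. Their poses are not given: they have to be found in the camera images.
- stand: Grey steel stand of the tumbling barrel, bolted down: base plate 104 x 150 x 12 mm (x 6 to 110 mm), two side plates, 108 mm wide over them, the barrel between. Origin on the bench straight below the tilting axis; z up, -x toward the operator and the tray, +y left. The bench left of it (x 0 to 65 mm, y 90 to 220 mm) is clear: room to set the cap down.
- trunnion (a point): Middle of the tilting axis, 150 mm above the bench; axes as the stand's. The barrel and its lever turn about this point's y axis.
- barrel (a joint): Tilt of the barrel, rad. 0 = rest: it leans 30 degrees from vertical, mouth up, toward the operator. Grows as the mouth tips forward and down, to a stop at 2.09, where the mouth points 60 degrees below the horizontal over the tray. The pins slide out after about 1.7. Friction holds it wherever it is left; it takes about 5 N at the lever's grip to move.
- mouth (a point): Centre of the rim of the barrel's threaded neck, 88 mm from the tilting axis; moves with the barrel, z out of the mouth along its axis. Barrel dark steel, 72 mm wide, its flat shoulder 28 mm below the rim; neck 45 mm (51 mm over the threads), bore 38 mm wide, 133 mm deep. Three-start right-hand thread, 18 mm of travel a turn: set on, the cap rests 5 to 11 mm high until turned in.
- lever_grip (a point): Middle of the lever's black round grip, 18 mm thick, 70 mm long, parallel to the tilting axis, 110 mm from it and 108 mm to the right (-y) of the stand's middle (the flat arm runs at 62 to 70 mm). At rest it stands 60 degrees back (+x) from above the axis, 205 mm over the bench; fully tipped, 60 degrees forward. It moves in an arc and may turn within a light grasp.
- cap: Ribbed aluminium screw cap, 60 mm wide, 36 mm high; inside, a tapered 37 mm plug guides it 24 mm into the bore. Origin on its axis where its roof meets the rim: 26 mm above its lower edge, 10 mm below its top; z out of the top. Home (as at the start): origin at the mouth point. From above, 125-135 degrees counter-clockwise free it; set on anyhow, 100-220 clockwise take it home; then it stops hard.
- catch_tray: Shallow sheet-steel tray, 204 x 389 x 44 mm, walls 2 mm, loose on the bench under the barrel's mouth, in front of the stand. Origin at the centre of its underside, long side along its y axis, z up.
- pin_0: One of three alike turned steel pins with a shoulder, 32 mm long, 10 mm diameter (7 mm at the thin end); origin at its middle, z along it. Starts inside the barrel, out of sight.
- pin_1: Second pin, like pin_0.
- pin_2: Third pin, like pin_0.
- brush: Paint brush with wooden handle, 206 x 40 x 16 mm, lying on the bench at the right of the stand; bystander, origin at the centre of its underside.
- tape: Tape measure, 74 x 82 x 35 mm, on the bench at the far right; bystander, origin at the centre of its underside.
- chuck: Steel drill chuck, 38 mm diameter, 44 mm high, standing in the left end of the tray; bystander, origin at the centre of its underside.
Mind the look-alikes: they are no part of the job. Of the things shaped like the cap, the aluminium one is meant.

How it is judged:
By the outcome, as a careful person would: the job done as asked, in the order asked, and still so for the second after the job is handed in, with the robot touching nothing.
It also fails if it takes over 72 s, if anything falls off the work surface, if the arm or the gripper's body presses on something with over 40 N, if the wrist force passes 120 N, or if a joint passes its speed limit or range.

## Robot

A 6-joint arm with a two-finger parallel gripper is mounted at the origin on a cart in front of the work surface, level with it; the furniture and walls round the work are solid. World frame = base frame: x ahead of the robot, y to its left, z up, the work surface at z = 0. Lengths are in m, angles in rad, forces in N, time in s.
With the tool pointing down it reaches from about 0.4 to 0.825 m from the base axis. Payload 7 kg.
Tool frame: the origin (TCP) lies midway between the tips of the shut fingers; the grasp point (between the pads) lies 19 mm behind it; y points along the fingers, z is the direction in which the jaws open and shut, and the axes are right-handed (so a half turn about y gives the same grasp; the last joint's range is limited). The gripper opens to 88 mm and grips with 3 to 60 N. Pads are 19 mm wide; open, the fingers measure 130 mm over their backs; the gripper's body (78 mm by 193 mm) begins 47 mm behind the grasp point.
Start: joints at [1.631, 0.359, 0.012, 0, -1.224, -0.288], TCP at [0.152, 0.658, 0.227] pointing down, gripper open.
Joint ranges: [-3.07, 3.07], [-1.43, 2.12], [-1.02, 1.25], [-3.03, 1.67], [-3.05, -0], [-3.03, 3.03]. Speed limits (rad/s): [2.39, 2.39, 3.01, 3.14, 3.14, 3.14].

## Interface

Orientations are given as [roll, pitch, yaw] about the fixed x, y, z axes, in that order (R = Rz(yaw) Ry(pitch) Rx(roll)).
In Python, from station import arm gives the robot as it stands.
- The arm moves only by the tool move_arm, never from a script. Its argument "deltas" is a list of rows, each an object with "dp": the shift along the tool's x, y, z in mm, a list of three; "rotation": the turn, a rotation vector about the tool's x, y, z in degrees, a list of three. A call has 1 to 5 rows; each row shifts and turns the pose as measured when the row begins, along the tool's axes as they then stand; what a row does not reach is not made up. A row lasts 1/12 s, in which the tool goes at most 41.7 mm and 7.16 degrees, less where a joint would pass 70% of its speed; a pose out of reach is approached as far as the arm can. A call is refused whole if a number of a shift passes 41.7 or a number of a turn 7.16, either way. A call with a gripper value outside its range is refused whole. "jaw" is the closure in counts, from 0 (fully open) to 255 (shut), set as the call begins (left out, the last holds). The fingers move at their own pace and stop on an object; "squeeze" is the grip in N (left out, the last holds). Time passes only in rows, so rows that do not move let the fingers close. It gives the time, the measured TCP pose, the force and the opening at its end, in the units of the state.
- arm.get_state(): the state, without advancing time (a new reading comes with each control period).
- arm.grab_frame(name): name is "scene" or "top" or "wrist"; returns a dict with "pixels" (420x560x3 uint8, red, green, blue), "z_map" (420x560 float32, m along the optical axis (not along the pixel's ray), 0 where there is no reading), "fx", "fy", "cx", "cy" (pixels), "cam_to_world" (4x4, takes a point from camera to world coordinates); the wrist camera has in their place "mount" (4x4, takes a point from camera to tool coordinates, whose origin is the TCP and whose axes are the tool frame's). Camera axes: x right, y down, z forward; pixel columns grow to the right and rows downward; lengths in m; the calibration is good to about 2 mm. A picture is of the moment at which its call begins: read the wrist's pose just before it.
- arm.job_done(): hands the job in, once; it reports no verdict.
The state is a dict: "t": time; "q": joint angles; "qd": joint speeds; "joint_efforts": joint torques, N m; "eef_pos": TCP position; "ee_rot": TCP orientation; "force": force on the tool from outside, world axes, zero at the start; "moment": the same for the moment, N m; "width": finger opening in m.
Only numpy, scipy, OpenCV 4.12 (cv2) and the standard library are available. Lean on these libraries where they do the work, as an engineer would, in place of code of your own. Each camera call takes 0.05 s, during which the arm holds its last target.

## Working session

There is one attempt and no reset: what is moved stays moved. The work goes in short steps, Python scripts to look and compute and a tool call to move; the robot and the scene stay as the last step left them, time stands still between calls to the robot, and variables do not carry over. Pictures are saved under pics/ and viewed, and the job is handed in when it is done.

Besides the shell and the picture viewer there is one more tool, called by a JSON object that holds its "fn" and its "kwargs". move_arm: Moves the arm, as the interface text tells. Its arguments: {"type":"object","properties":{"deltas":{"type":"array","items":{"type":"object","properties":{"dp":{"type":"array","items":{"type":"number"}},"rotation":{"type":"array","items":{"type":"number"}}}}},"jaw":{"type":"number"},"squeeze":{"type":"number"}},"required":["deltas"]}

```bash
ls; mkdir -p pics
cat > h.py <<'E'
import numpy as np, cv2
from scipy.spatial.transform import Rotation as R
from station import arm
np.set_printoptions(precision=4,suppress=True)
def st():
    s=arm.get_state(); return s
def Rm(rpy): return R.from_euler('xyz',rpy).as_matrix()
def save(name,fn):
    f=arm.grab_frame(name); cv2.imwrite('pics/'+fn+'.png',f['pixels'][:,:,::-1]); np.savez('pics/'+fn+'.npz',**f); return f
def cloud(f,T=None):
    z=f['z_map']; v,u=np.mgrid[:z.shape[0],:z.shape[1]]
    P=np.stack([(u-f['cx'])/f['fx']*z,(v-f['cy'])/f['fy']*z,z],-1)
    T=f['cam_to_world'] if T is None else T
    return P@T[:3,:3].T+T[:3,3]
E
python3 - <<'E'
from h import *
s=st(); print(s)
for n in ['scene','top']:
    f=save(n,n+'0')
    print(f['cam_to_world'],f['fx'])
E
```

```text
pics
{'t': 0.0, 'q': array([ 1.6311,  0.3594,  0.0111, -0.0004, -1.2241, -0.2881]), 'qd': array([-0.0007, -0.0006, -0.0008, -0.0016, -0.003 ,  0.0007]), 'joint_efforts': array([  0.0001, -58.2704,  29.3071,   6.9974,   0.0072,  -0.0001]), 'eef_pos': array([0.1523, 0.6571, 0.2256]), 'ee_rot': array([-1.5691,  0.0001,  2.9137]), 'force': array([0.0144, 0.8064, 0.2437]), 'moment': array([ 0.0071, -0.02  , -0.0036]), 'width': 0.08746575376189361}
[[-0.8591 -0.2955  0.418   0.0855]
 [-0.5118  0.5119 -0.69    0.6703]
 [-0.0101 -0.8066 -0.591   0.791 ]
 [ 0.      0.      0.      1.    ]] 421.35176754154014
[[-0.0269 -0.9908  0.133   0.3617]
 [-0.9996  0.0256 -0.0118 -0.0763]
 [ 0.0083 -0.1332 -0.9911  1.5027]
 [ 0.      0.      0.      1.    ]] 428.13123885302736
```

View pics/scene0.png

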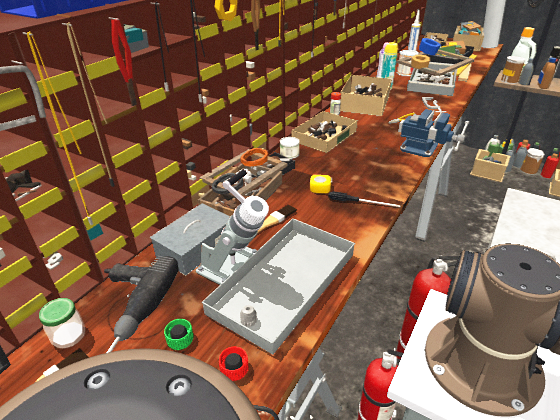

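View pics/top0.png

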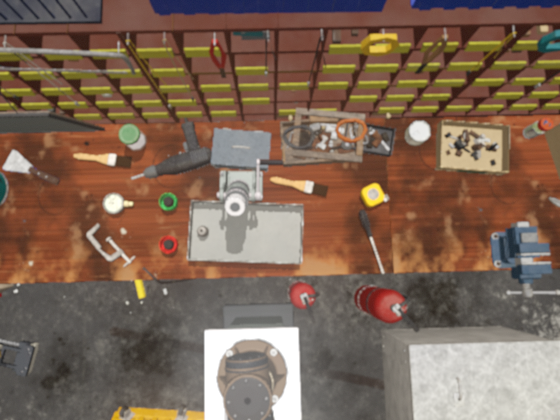

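The scene view shows the barrel with its cap at about (250,210), the tray in front and the drill at the left. In the top view the cap is at (235,205). I'll zoom in and build the point cloud next.

Run:
```python
from h import *
f=dict(np.load('pics/top0.npz')); 
c=f['pixels'][110:280,130:400,::-1]; cv2.imwrite('pics/top0z.png',cv2.resize(c,None,fx=2.9,fy=2.9,interpolation=cv2.INTER_CUBIC))
g=dict(np.load('pics/scene0.npz'))
c=g['pixels'][140:360,120:370,::-1]; cv2.imwrite('pics/scene0z.png',cv2.resize(c,None,fx=2.7,fy=2.7,interpolation=cv2.INTER_CUBIC))
P=cloud(f)
for (u,v) in [(235,205),(235,200),(260,162),(270,162),(222,175),(190,210),(302,205),(302,262),(190,262),(203,231),(225,195),(260,195)]: print((u,v),P[v,u])
```

```text
(235, 205) [0.5428 0.0296 0.2366]
(235, 200) [0.5564 0.0286 0.2461]
(260, 162) [ 0.678  -0.0474  0.2134]
(270, 162) [ 0.6773 -0.0782  0.213 ]
(222, 175) [0.6824 0.0923 0.0175]
(190, 210) [0.557  0.2    0.0444]
(302, 205) [ 0.5636 -0.1843  0.0502]
(302, 262) [ 0.3701 -0.1807  0.004 ]
(190, 262) [ 0.3806  0.2087 -0.0011]
(203, 231) [0.4837 0.1558 0.0444]
(225, 195) [0.5792 0.0625 0.2041]
(260, 195) [ 0.5842 -0.0437  0.1576]
```

View pics/top0z.png

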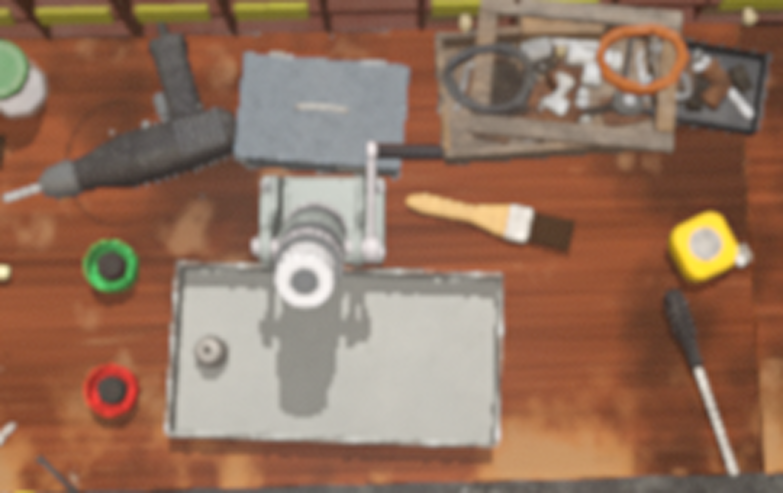

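View pics/scene0z.png

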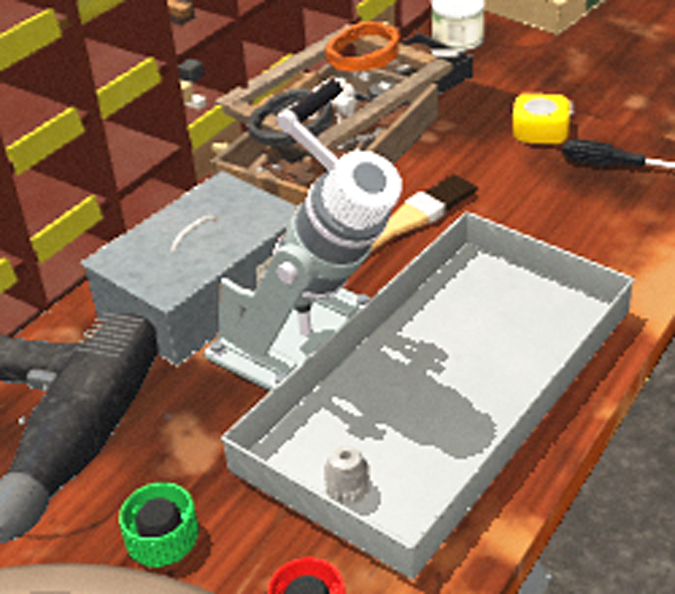

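Run:
```python
from h import *
f=save('wrist','w0'); print(f['mount'],f['fx'])
from scipy.optimize import least_squares
P=np.concatenate([cloud(dict(np.load('pics/%s0.npz'%n))).reshape(-1,3) for n in ['top','scene']])
src=np.repeat([0,1],420*560)
m=(P[:,2]>0.19)&(P[:,2]<0.3)&(abs(P[:,0]-0.58)<0.15)&(abs(P[:,1]-0.03)<0.16)
Q=P[m];s=src[m]; print(len(Q),np.bincount(s))
# cap: cylinder + top, signed dist
def sd(p):
    x,y,yaw=p[:3]
    c,sn=np.cos(yaw),np.sin(yaw)
    L=(Q-[x,y,0.150])@np.array([[c,-sn,0],[sn,c,0],[0,0,1]])
    ax=np.array([-.5,0,3**.5/2])
    h=L@ax; r=np.linalg.norm(L-h[:,None]*ax,axis=1)
    d1=np.where(h<98, 0,0)+np.maximum(abs(h-80e-3)-18e-3, r-0.030)
    G=L-np.array([0.110*np.sin(np.pi/3),-0.108,0.055])
    d2=np.maximum(np.hypot(G[:,0],G[:,2])-0.009,abs(G[:,1])-0.035)
    a1=abs(d1);a2=abs(d2)
    return np.minimum(np.minimum(a1,a2),0.02)
best=None
for x in [0.58,0.6,0.62]:
  for yaw in [-.15,0,.15]:
    r=least_squares(sd,[x,0.025,yaw],loss='soft_l1',f_scale=0.003)
    if best is None or r.cost<best.cost: best=r
print(best.x,best.cost,np.median(sd(best.x)))
```

```text
[[-0.0002  0.9632  0.2687 -0.0727]
 [ 0.0002 -0.2687  0.9632 -0.1582]
 [ 1.      0.0002 -0.0001 -0.0003]
 [ 0.      0.      0.      1.    ]] 334.47770030304775
1751 [ 696 1055]
[ 0.5879  0.0307 -0.0251] 0.011460692065923756 0.0017072334126252316
```

View pics/w0.png

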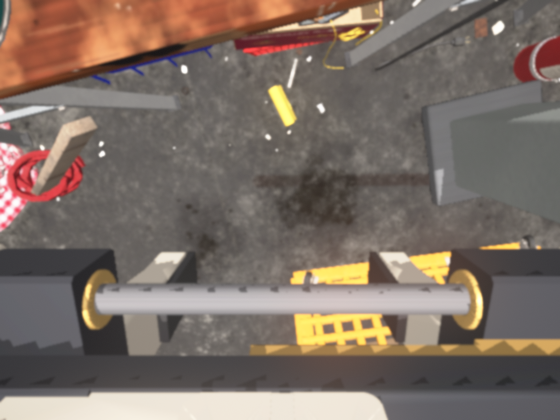

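```bash
cat >> h.py <<'E'
SX,SY,SYAW=0.5879,0.0307,-0.0251
def SW(p): # stand->world
    return np.array([SX,SY,0])+R.from_euler('z',SYAW).as_matrix()@np.asarray(p,float)
def capR(phi,tilt=30.):
    """tool rotation: tool y = -axis ; phi deg ; axis leaning tilt deg toward operator"""
    t=np.radians(tilt)
    z=np.array([-np.sin(t),0,np.cos(t)]); x=np.array([np.cos(t),0,np.sin(t)]); y=np.array([0,1,0.])
    p=np.radians(phi); tx=np.cos(p)*x+np.sin(p)*y; ty=-z; tz=np.cross(tx,ty)
    return R.from_euler('z',SYAW).as_matrix()@np.stack([tx,ty,tz],1)
def axpt(h,tilt=30.): # point on axis at distance h from trunnion, world
    t=np.radians(tilt); return SW([-np.sin(t)*h,0,0.150+np.cos(t)*h])
def pose():
    s=st(); return s['eef_pos'],Rm(s['ee_rot']),s
def plan(p1,R1,n=None,vmax=40.,wmax=7.,ease=False,q=True):
    p0,R0,s=pose()
    D=R0.T@R1; rv=R.from_matrix(D).as_rotvec(degrees=True); d=(p1-p0)*1000
    if n is None: n=int(max(np.ceil(np.linalg.norm(d)/vmax),np.ceil(np.linalg.norm(rv)/wmax),1))
    if q: print('t %.2f dist %.1f rot %.1f n %d pos'%(s['t'],np.linalg.norm(d),np.linalg.norm(rv),n),p0,'q',s['q'],'w %.4f'%s['width'],'F',s['force'],'M',s['moment'])
    Rc=R0.copy(); r=R.from_rotvec(rv/n,degrees=True).as_matrix()
    for i in range(n):
        dp=Rc.T@(d/n); print('{"dp":[%s],"rotation":[%s]}'%(','.join('%.1f'%v for v in dp),','.join('%.2f'%v for v in rv/n))+(',' if (i+1)%5 else '\n'))
        Rc=Rc@r
    return n
E
python3 - <<'E'
from h import *
plan(axpt(0.088+0.10),capR(15))
E
```

```text
t 0.15 dist 716.8 rot 154.3 n 23 pos [0.1524 0.6572 0.2259] q [ 1.6311  0.3592  0.0113 -0.0002 -1.2241 -0.2881] w 0.0875 F [-0.4763 -0.5225 -0.7836] M [ 0.0034 -0.0005  0.0376]
{"dp":[-20.6,-3.8,23.1],"rotation":[-1.78,6.47,0.05]},
{"dp":[-23.1,-4.4,20.5],"rotation":[-1.78,6.47,0.05]},
{"dp":[-25.2,-5.0,17.6],"rotation":[-1.78,6.47,0.05]},
{"dp":[-27.0,-5.5,14.5],"rotation":[-1.78,6.47,0.05]},
{"dp":[-28.5,-5.8,11.2],"rotation":[-1.78,6.47,0.05]}

{"dp":[-29.6,-6.1,7.7],"rotation":[-1.78,6.47,0.05]},
{"dp":[-30.2,-6.3,4.1],"rotation":[-1.78,6.47,0.05]},
{"dp":[-30.5,-6.3,0.5],"rotation":[-1.78,6.47,0.05]},
{"dp":[-30.4,-6.2,-3.1],"rotation":[-1.78,6.47,0.05]},
{"dp":[-29.8,-6.1,-6.7],"rotation":[-1.78,6.47,0.05]}

{"dp":[-28.9,-5.8,-10.2],"rotation":[-1.78,6.47,0.05]},
{"dp":[-27.5,-5.4,-13.6],"rotation":[-1.78,6.47,0.05]},
{"dp":[-25.8,-4.9,-16.8],"rotation":[-1.78,6.47,0.05]},
{"dp":[-23.8,-4.3,-19.7],"rotation":[-1.78,6.47,0.05]},
{"dp":[-21.4,-3.6,-22.4],"rotation":[-1.78,6.47,0.05]}

{"dp":[-18.7,-2.9,-24.7],"rotation":[-1.78,6.47,0.05]},
{"dp":[-15.8,-2.1,-26.8],"rotation":[-1.78,6.47,0.05]},
{"dp":[-12.7,-1.2,-28.4],"rotation":[-1.78,6.47,0.05]},
{"dp":[-9.4,-0.3,-29.7],"rotation":[-1.78,6.47,0.05]},
{"dp":[-6.0,0.7,-30.6],"rotation":[-1.78,6.47,0.05]}

{"dp":[-2.5,1.6,-31.0],"rotation":[-1.78,6.47,0.05]},
{"dp":[1.0,2.6,-31.0],"rotation":[-1.78,6.47,0.05]},
{"dp":[4.5,3.6,-30.6],"rotation":[-1.78,6.47,0.05]},
```

{"fn": "move_arm", "kwargs": {"deltas": [{"dp": [-20.6, -3.8, 23.1], "rotation": [-1.78, 6.47, 0.05]}, {"dp": [-23.1, -4.4, 20.5], "rotation": [-1.78, 6.47, 0.05]}, {"dp": [-25.2, -5.0, 17.6], "rotation": [-1.78, 6.47, 0.05]}, {"dp": [-27.0, -5.5, 14.5], "rotation": [-1.78, 6.47, 0.05]}, {"dp": [-28.5, -5.8, 11.2], "rotation": [-1.78, 6.47, 0.05]}], "jaw": 0}}

```text
t: 0.57
eef_pos: [0.2262, 0.5206, 0.2379]
ee_rot: [-1.716, -0.035, 2.334]
force: [1.0, 0.6, 1.6]
width: 0.0875
```

{"fn": "move_arm", "kwargs": {"deltas": [{"dp": [-29.6, -6.1, 7.7], "rotation": [-1.78, 6.47, 0.05]}, {"dp": [-30.2, -6.3, 4.1], "rotation": [-1.78, 6.47, 0.05]}, {"dp": [-30.5, -6.3, 0.5], "rotation": [-1.78, 6.47, 0.05]}, {"dp": [-30.4, -6.2, -3.1], "rotation": [-1.78, 6.47, 0.05]}, {"dp": [-29.8, -6.1, -6.7], "rotation": [-1.78, 6.47, 0.05]}]}}

```text
t: 0.98
eef_pos: [0.2994, 0.3743, 0.2565]
ee_rot: [-1.826, -0.153, 1.75]
force: [0.6, 0.4, 1.0]
width: 0.0876
```

{"fn": "move_arm", "kwargs": {"deltas": [{"dp": [-28.9, -5.8, -10.2], "rotation": [-1.78, 6.47, 0.05]}, {"dp": [-27.5, -5.4, -13.6], "rotation": [-1.78, 6.47, 0.05]}, {"dp": [-25.8, -4.9, -16.8], "rotation": [-1.78, 6.47, 0.05]}, {"dp": [-23.8, -4.3, -19.7], "rotation": [-1.78, 6.47, 0.05]}, {"dp": [-21.4, -3.6, -22.4], "rotation": [-1.78, 6.47, 0.05]}]}}

```text
t: 1.4
eef_pos: [0.3674, 0.2253, 0.2747]
ee_rot: [-1.854, -0.314, 1.162]
force: [0.8, -0.1, 0.4]
width: 0.0878
```

Run:
```python
from h import *
plan(axpt(0.088+0.10),capR(15))
```

```text
t 1.40 dist 233.3 rot 49.4 n 8 pos [0.3674 0.2253 0.2747] q [ 1.3052 -0.3977 -0.8537  0.4227 -0.8892 -1.9906] w 0.0878 F [ 0.8457 -0.0906  0.3738] M [-0.4569  1.07   -0.0404]
{"dp":[-13.5,-2.3,-25.7],"rotation":[-1.62,5.95,0.01]},
{"dp":[-10.8,-1.6,-27.1],"rotation":[-1.62,5.95,0.01]},
{"dp":[-7.9,-0.8,-28.1],"rotation":[-1.62,5.95,0.01]},
{"dp":[-5.0,0.0,-28.7],"rotation":[-1.62,5.95,0.01]},
{"dp":[-1.9,0.8,-29.1],"rotation":[-1.62,5.95,0.01]}

{"dp":[1.1,1.7,-29.1],"rotation":[-1.62,5.95,0.01]},
{"dp":[4.1,2.5,-28.8],"rotation":[-1.62,5.95,0.01]},
{"dp":[7.0,3.3,-28.1],"rotation":[-1.62,5.95,0.01]},
```

{"fn": "move_arm", "kwargs": {"deltas": [{"dp": [-13.5, -2.3, -25.7], "rotation": [-1.62, 5.95, 0]}, {"dp": [-10.8, -1.6, -27.1], "rotation": [-1.62, 5.95, 0]}]}}

```text
t: 1.57
eef_pos: [0.3988, 0.1731, 0.2844]
ee_rot: [-1.837, -0.376, 0.939]
force: [-0.0, 0.4, 0.3]
width: 0.088
```

Run:
```python
from h import *
plan(axpt(0.088+0.10),capR(15))
```

```text
t 1.57 dist 171.7 rot 36.4 n 6 pos [0.3988 0.1731 0.2844] q [ 1.1699 -0.4237 -0.8691  0.4558 -0.8716 -2.104 ] w 0.0880 F [-0.0255  0.4046  0.2741] M [-0.2609  1.2218  0.0093]
{"dp":[-7.1,-0.6,-27.7],"rotation":[-1.62,5.85,0.03]},
{"dp":[-4.2,0.2,-28.3],"rotation":[-1.62,5.85,0.03]},
{"dp":[-1.3,1.0,-28.6],"rotation":[-1.62,5.85,0.03]},
{"dp":[1.6,1.8,-28.5],"rotation":[-1.62,5.85,0.03]},
{"dp":[4.5,2.6,-28.1],"rotation":[-1.62,5.85,0.03]}

{"dp":[7.3,3.4,-27.5],"rotation":[-1.62,5.85,0.03]},
```

```bash
cat > fk.py <<'E'
from h import *
from scipy.optimize import least_squares
def Rx(a): return R.from_euler('x',a).as_matrix()
def Ry(a): return R.from_euler('y',a).as_matrix()
def Rz(a): return R.from_euler('z',a).as_matrix()
# zero: tool horizontal forward (+x)
def fk(q,L):
    a,h,L1,off,L2,d=L
    A=Rz(q[0]); p=A@[a,0,h]
    B=A@Ry(q[1]); p=p+B@[0,0,L1]
    C=A@Ry(q[1]-q[2]); p=p+C@[L2,0,off]
    D=C@Rx(S[0]*q[3])@Ry(-q[4]); E=D@Rx(S[1]*q[5])
    p=p+E@[d,0,0]
    # tool: y=E x ; at down q6=-.. x ->?
    return p,E
S=[1,1]
T0=None
def rows():
    return [
 ([1.6311,.3592,.0113,-.0002,-1.2241,-.2881],[.1524,.6572,.2259],[-1.5691,.0001,2.9137]),
 ([1.3052,-.3977,-.8537,.4227,-.8892,-1.9906],[.3674,.2253,.2747],[-1.854,-.314,1.162]),
 ([1.1699,-.4237,-.8691,.4558,-.8716,-2.104],[.3988,.1731,.2844],[-1.837,-.376,.939])]
if __name__=='__main__':
    for s0 in(1,-1):
      for s1 in (1,-1):
        S[:]=[s0,s1]
        f=lambda L: np.concatenate([fk(q,L)[0]-p for q,p,_ in rows()])
        r=least_squares(f,[.04,.33,.445,.04,.44,.3]); print(S,r.x,r.cost)
        T=[fk(q,r.x)[1].T@Rm(o) for q,p,o in rows()]
        print([R.from_matrix(T[0].T@t).magnitude() for t in T]); print(T[0])
E
python3 fk.py
```

```text
[1, 1] [ 1.878   2.1845 -0.2368 -2.8741 -0.1803 -0.9054] 0.01879112424201144
[0.0, 2.8679351958178114, 3.0281472152679068]
[[-0.0004  1.     -0.0006]
 [ 0.8384  0.0007  0.545 ]
 [ 0.545  -0.0003 -0.8384]]
[1, -1] [ 1.878   2.1845 -0.2368 -2.8741 -0.1803 -0.9054] 0.01879112424201144
[0.0, 0.8460149197050487, 0.9118195136231267]
[[-0.0004  1.     -0.0006]
 [ 1.      0.0004  0.0002]
 [ 0.0002 -0.0006 -1.    ]]
[-1, 1] [ 0.2259 -0.2844  0.8533  0.6233 -0.0962  0.9072] 0.018452637761755163
[0.0, 2.8781933422580073, 2.6509318336450276]
[[-0.0001  1.     -0.0005]
 [ 0.8385  0.0003  0.5449]
 [ 0.5449 -0.0004 -0.8385]]
[-1, -1] [ 0.2259 -0.2844  0.8533  0.6233 -0.0962  0.9072] 0.018452637761755163
[0.0, 0.0008570214319148114, 0.0009024748369177331]
[[-0.0001  1.     -0.0005]
 [ 1.      0.0001  0.    ]
 [ 0.     -0.0005 -1.    ]]
```

```bash
cat >> h.py <<'E'
def log():
    import json
    s=st(); open('log.jsonl','a').write(json.dumps([list(map(float,s['q'])),list(map(float,s['eef_pos'])),list(map(float,s['ee_rot']))])+'\n')
_pl=plan
def plan(*a,**k):
    log(); return _pl(*a,**k)
E
python3 -c "
import json
from fk import rows
open('log.jsonl','w').write(''.join(json.dumps(r)+'\n' for r in rows()))"
```

{"fn": "move_arm", "kwargs": {"deltas": [{"dp": [-7.1, -0.6, -27.7], "rotation": [-1.62, 5.85, 0]}, {"dp": [-4.2, 0.2, -28.3], "rotation": [-1.62, 5.85, 0]}, {"dp": [-1.3, 1.0, -28.6], "rotation": [-1.62, 5.85, 0]}]}}

```text
t: 1.82
eef_pos: [0.4465, 0.0978, 0.2996]
ee_rot: [-1.786, -0.458, 0.598]
force: [-0.1, 1.2, -0.6]
width: 0.0878
```

Run:
```python
from h import *
plan(axpt(0.088+0.10),capR(15))
```

```text
t 1.82 dist 81.3 rot 17.3 n 3 pos [0.4465 0.0978 0.2996] q [ 0.927  -0.4084 -0.8569  0.4883 -0.8148 -2.2333] w 0.0878 F [-0.0546  1.219  -0.5662] M [-0.0558  1.472   0.0475]
{"dp":[2.8,2.3,-26.9],"rotation":[-1.59,5.54,0.12]},
{"dp":[5.3,3.0,-26.4],"rotation":[-1.59,5.54,0.12]},
{"dp":[7.9,3.7,-25.7],"rotation":[-1.59,5.54,0.12]},
```

{"fn": "move_arm", "kwargs": {"deltas": [{"dp": [2.8, 2.3, -26.9], "rotation": [-1.6, 5.54, 0.1]}, {"dp": [5.3, 3.0, -26.4], "rotation": [-1.6, 5.54, 0.1]}, {"dp": [7.9, 3.7, -25.7], "rotation": [-1.6, 5.54, 0.1]}]}}

```text
t: 2.07
eef_pos: [0.4944, 0.0274, 0.314]
ee_rot: [-1.713, -0.511, 0.257]
force: [-0.0, 0.6, -0.2]
width: 0.0876
```

Run:
```python
from h import *
plan(axpt(0.088+0.10),capR(15))
s=st(); f=save('wrist','w1')
T=np.eye(4);T[:3,:3]=Rm(s['ee_rot']);T[:3,3]=s['eef_pos']
np.save('pics/w1T.npy',T@f['mount'])
save('scene','scene1')
```

```text
t 2.07 dist 5.8 rot 1.0 n 1 pos [0.4944 0.0274 0.314 ] q [ 0.6896 -0.3396 -0.8059  0.5048 -0.7566 -2.3513] w 0.0876 F [-0.0452  0.6147 -0.2031] M [0.212  1.5019 0.0707]
{"dp":[0.3,0.7,5.7],"rotation":[0.18,-0.96,0.24]},
```

View pics/w1.png

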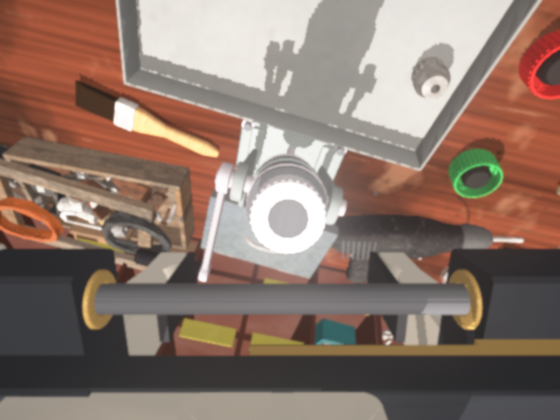

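View pics/scene1.png

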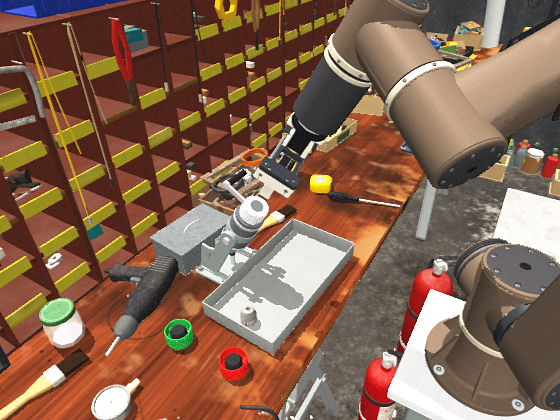

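The wrist view shows the cap face at about (290,215), the lever arm at (215,220), the tray at the top and the brush and crate at the left. Next I'll refine the stand pose from this cloud.

```bash
cat > fit.py <<'E'
from h import *
from scipy.optimize import least_squares
def fit(Ps,x0=(SX,SY,SYAW),grip=True,verbose=True,zoff=False):
    out=[]
    Q=np.concatenate(Ps)
    W=R.from_euler('z',x0[2]).as_matrix()
    L=(Q-[x0[0],x0[1],0.15])@W
    ax=np.array([-.5,0,3**.5/2])
    h=L@ax; r=np.linalg.norm(L-h[:,None]*ax,axis=1)
    G=L-np.array([0.110*np.sin(np.pi/3),-0.108,0.055])
    m1=(h>.064)&(h<.105)&(r<.040)
    m2=(np.hypot(G[:,0],G[:,2])<.02)&(abs(G[:,1])<.03)
    Q1=Q[m1];Q2=Q[m2] 
    def res(p):
        W=R.from_euler('z',p[2]).as_matrix(); dz=p[3] if zoff else 0
        L=(Q1-[p[0],p[1],.15+dz])@W; h=L@ax; r=np.linalg.norm(L-h[:,None]*ax,axis=1)
        # outside cylinder surface distance
        d1=np.where(h-.098>r-.030,h-.098,r-.030)
        d=[d1]
        if grip:
            G=(Q2-[p[0],p[1],.15+dz])@W-np.array([0.110*np.sin(np.pi/3),-0.108,0.055]); d.append(np.hypot(G[:,0],G[:,2])-.009)
        return np.concatenate(d)
    r=least_squares(res,list(x0)+([0] if zoff else []),loss='soft_l1',f_scale=.002)
    if verbose: print(m1.sum(),m2.sum(),r.x,'med|res| %.4f'%np.median(abs(res(r.x))))
    return r.x
if __name__=='__main__':
    w=dict(np.load('pics/w1.npz')); Pw=cloud(w,np.load('pics/w1T.npy'))
    w0=Pw.copy(); Pw[250:]=9; Pw=Pw.reshape(-1,3)
    Pt=cloud(dict(np.load('pics/top0.npz'))).reshape(-1,3); Ps=cloud(dict(np.load('pics/scene0.npz'))).reshape(-1,3)
    for P in ([Pw],[Pt],[Ps],[Pw,Pt,Ps]):
      for z in (False,True): fit(P,zoff=z)
    for uv in [(290,215),(290,190),(290,235),(270,215),(310,215),(140,255),(160,258),(130,253)]: print(uv,w0[uv[1],uv[0]] if uv[1]<250 else w0[uv[1],uv[0]], w['z_map'][uv[1],uv[0]])
E
python3 fit.py
```

```text
4537 0 [ 0.5884  0.029  -0.0359] med|res| 0.0005
4537 0 [ 0.5889  0.0288 -0.0345  0.0004] med|res| 0.0005
354 107 [ 0.5872  0.0304 -0.0232] med|res| 0.0012
354 107 [ 0.5873  0.0304 -0.0237  0.0002] med|res| 0.0013
610 118 [ 0.587   0.0283 -0.0328] med|res| 0.0008
610 118 [ 0.587   0.0283 -0.0326 -0.0001] med|res| 0.0008
5501 225 [ 0.5883  0.0287 -0.0395] med|res| 0.0006
5501 225 [ 0.5885  0.0286 -0.0407  0.0002] med|res| 0.0006
(290, 215) [0.536  0.0316 0.2332] 0.2577519
(290, 190) [0.5202 0.0272 0.2229] 0.25350183
(290, 235) [0.55   0.0354 0.2409] 0.26251236
(270, 215) [0.5388 0.0166 0.2352] 0.2576566
(310, 215) [0.5327 0.0466 0.2319] 0.2570066
(140, 255) [ 0.6718 -0.1113  0.2081] 0.36543673
(160, 258) [ 0.4914 -0.0309  0.3251] 0.15870439
(130, 253) [ 0.8307 -0.1903  0.1047] 0.54744834
```

```bash
sed -i 's/^SX,SY,SYAW=.*/SX,SY,SYAW=0.5882,0.0289,-0.0355/' h.py
python3 - <<'E'
from h import *
plan(axpt(0.069),capR(15),vmax=25)
E
```

```text
t 2.17 dist 119.4 rot 0.6 n 5 pos [0.4951 0.0266 0.3138] q [ 0.687  -0.337  -0.8045  0.5047 -0.757  -2.3509] w 0.0876 F [-0.5166  0.2358 -0.2941] M [ 0.1352  1.5595 -0.0417]
{"dp":[-0.1,23.9,1.2],"rotation":[0.00,-0.11,0.04]},
{"dp":[-0.1,23.9,1.2],"rotation":[0.00,-0.11,0.04]},
{"dp":[-0.0,23.9,1.2],"rotation":[0.00,-0.11,0.04]},
{"dp":[-0.0,23.9,1.2],"rotation":[0.00,-0.11,0.04]},
{"dp":[0.0,23.9,1.2],"rotation":[0.00,-0.11,0.04]}
```

{"fn": "move_arm", "kwargs": {"deltas": [{"dp": [-0.1, 23.9, 2.0], "rotation": [0, -0.1, 0]}, {"dp": [-0.1, 23.9, 2.0], "rotation": [0, -0.1, 0]}, {"dp": [0, 23.9, 1.2], "rotation": [0, -0.1, 0]}, {"dp": [0, 23.9, 0.5], "rotation": [0, -0.1, 0]}]}}

```text
t: 2.5
eef_pos: [0.5442, 0.0324, 0.2344]
ee_rot: [-1.714, -0.519, 0.264]
force: [0.6, 0.3, 0.8]
width: 0.0877
```

Run:
```python
from h import *
plan(axpt(0.069),capR(15),vmax=15)
```

```text
t 2.50 dist 26.5 rot 0.9 n 2 pos [0.5442 0.0324 0.2344] q [ 0.5298 -0.1646 -0.9329  0.7023 -0.4249 -2.4663] w 0.0877 F [0.5624 0.3158 0.7908] M [0.0511 1.343  0.0043]
{"dp":[-2.4,13.0,-0.5],"rotation":[-0.15,-0.07,0.43]},
{"dp":[-2.3,13.0,-0.5],"rotation":[-0.15,-0.07,0.43]},
```

```bash
cat > fk2.py <<'E'
from fk import *
import json
S[:]=[-1,-1]
def fk2(q,L):
    A=Rz(q[0]); p=A@[L[0],L[9],L[1]]
    p=p+A@Ry(q[1])@[0,0,L[2]]
    C=A@Ry(q[1]-q[2]); p=p+C@[L[3],0,L[4]]
    C2=C@Rx(-q[3]); p=p+C2@[0,L[8],L[7]]
    D=C2@Ry(-q[4]); p=p+D@[0,0,L[6]]
    E=D@Rx(-q[5]); p=p+E@[L[5],0,0]
    return p,E
def fitL():
    rs=[json.loads(l) for l in open('log.jsonl')]
    f=lambda L: np.concatenate([np.concatenate([fk2(q,L)[0]-p for q,p,_ in rs]),1e-3*(L-x0)])
    x0=np.array([.04,.33,.445,.44,.04,.3,0,0,0,0])
    r=least_squares(f,x0); print(len(rs),r.x,np.abs(r.fun[:-10]).max()); return r.x
if __name__=='__main__': fitL()
E
python3 fk2.py; cat log.jsonl | cut -c1-200
```

```text
7 [-0.      0.1988  0.6016  0.4635  0.      0.3782  0.0001  0.0001 -0.1917
 -0.0001] 4.353199437906463e-05
[[1.6311, 0.3592, 0.0113, -0.0002, -1.2241, -0.2881], [0.1524, 0.6572, 0.2259], [-1.5691, 0.0001, 2.9137]]
[[1.3052, -0.3977, -0.8537, 0.4227, -0.8892, -1.9906], [0.3674, 0.2253, 0.2747], [-1.854, -0.314, 1.162]]
[[1.1699, -0.4237, -0.8691, 0.4558, -0.8716, -2.104], [0.3988, 0.1731, 0.2844], [-1.837, -0.376, 0.939]]
[[0.927027195694538, -0.4084028657599847, -0.8568852419612449, 0.48826116566573696, -0.8147660621169514, -2.2333142446661376], [0.44648713826902303, 0.09780929402208517, 0.2996382430650711], [-1.78590
[[0.6895999294160869, -0.3395607986414957, -0.8058876362070961, 0.5047594886193021, -0.7565538243646617, -2.351313638474352], [0.4943756806134459, 0.02743266755328873, 0.3139761935909456], [-1.7134354
[[0.6870489131690377, -0.33701283913685764, -0.8044596972435566, 0.504734043992934, -0.7570439312098448, -2.350910271761927], [0.4950778926876145, 0.026611579351538815, 0.3137594245869897], [-1.714490
[[0.5298408864145865, -0.1646259969423316, -0.9328555661135988, 0.7023011533308107, -0.42488754940252144, -2.4662510264694637], [0.544172483066587, 0.032385062007087205, 0.2343502349521468], [-1.71365
```

```bash
cat > ik.py <<'E'
from fk2 import *
L=np.array([0,.1988,.6016,.4635,0,.3782,0,0,-.1917,0])
lo=np.array([-3.07,-1.43,-1.02,-3.03,-3.05,-3.03]);hi=np.array([3.07,2.12,1.25,1.67,0,3.03])
TT=np.array([[0,1,0],[1,0,0],[0,0,-1.]])
def ik(p,Rt,q0,nolim=False):
    def f(q):
        pp,E=fk2(q,L); return np.concatenate([(pp-p)*5,R.from_matrix((E@TT).T@Rt).as_rotvec()])
    b=(lo,hi) if not nolim else (-np.inf,np.inf)
    r=least_squares(f,np.clip(q0,lo+1e-4,hi-1e-4),bounds=b,xtol=1e-12,ftol=1e-12); return r.x,np.abs(r.fun).max()
def iks(p,Rt,n=30,seed=0):
    g=np.random.default_rng(seed); S=[]
    for i in range(n):
        q,e=ik(p,Rt,g.uniform(lo,hi))
        if e<1e-4 and not any(np.abs(q-s).max()<1e-2 for s in S): S.append(q)
    return S
if __name__=='__main__':
    q=st()['q']
    for h in [.08,.069]:
      for phi in [15,45,75,105,135,155]:
        q,e=ik(axpt(h),capR(phi),q); print(h,phi,q,e)
    for phi in (15,90):
        print(phi,iks(axpt(.069),capR(phi),60))
E
python3 ik.py
```

```text
0.08 15 [ 0.5063 -0.1333 -0.9469  0.7379 -0.3933 -2.4881] 5.551115123125783e-16
0.08 45 [ 0.5063 -0.1333 -0.9469  0.7379 -0.3933 -1.9645] 2.103333508132816e-09
0.08 75 [ 0.5063 -0.1333 -0.9469  0.7379 -0.3933 -1.4409] 5.551115123125783e-16
0.08 105 [ 0.5063 -0.1333 -0.9469  0.7379 -0.3933 -0.9173] 9.71445146547012e-16
0.08 135 [ 0.5063 -0.1333 -0.9469  0.7379 -0.3933 -0.3937] 9.442362775016812e-15
0.08 155 [ 0.5063 -0.1333 -0.9469  0.7379 -0.3933 -0.0446] 8.423573634011458e-10
0.069 15 [ 0.4761 -0.111  -0.9644  0.7935 -0.3506 -2.5238] 5.551115123125783e-16
0.069 45 [ 0.4761 -0.111  -0.9644  0.7935 -0.3506 -2.0002] 9.71445146547012e-16
0.069 75 [ 0.4761 -0.111  -0.9644  0.7935 -0.3506 -1.4766] 6.058669799761464e-15
0.069 105 [ 0.4761 -0.111  -0.9644  0.7935 -0.3506 -0.953 ] 4.5122310251970316e-14
0.069 135 [ 0.4761 -0.111  -0.9644  0.7935 -0.3506 -0.4294] 4.658661866463458e-13
0.069 155 [ 0.4761 -0.111  -0.9644  0.7935 -0.3506 -0.0803] 2.0210931862380136e-09
15 [array([ 0.4761, -0.111 , -0.9644,  0.7935, -0.3506, -2.5238])]
90 [array([ 0.4761, -0.111 , -0.9644,  0.7935, -0.3506, -1.2148])]
```

{"fn": "move_arm", "kwargs": {"deltas": [{"dp": [-2.4, 13.0, -0.5], "rotation": [-0.15, -0.1, 0.4]}, {"dp": [-2.3, 13.0, -0.5], "rotation": [-0.15, -0.1, 0.4]}, {"dp": [0, 0, 0], "rotation": [0, 0, 0]}]}}

```text
t: 2.75
eef_pos: [0.5518, 0.0305, 0.2025]
ee_rot: [-1.721, -0.495, 0.271]
force: [0.5, -0.4, -0.3]
width: 0.0877
```

Run:
```python
from h import *
plan(axpt(0.069),capR(15),vmax=15)
s=st(); f=save('wrist','w2')
```

```text
t 2.75 dist 7.5 rot 0.6 n 1 pos [0.5518 0.0305 0.2025] q [ 0.4713 -0.1027 -0.975   0.8081 -0.3387 -2.5306] w 0.0877 F [ 0.521  -0.4087 -0.3275] M [ 0.0347  1.6466 -0.068 ]
{"dp":[5.0,-5.3,-1.7],"rotation":[-0.07,0.41,-0.44]},
```

View pics/w2.png

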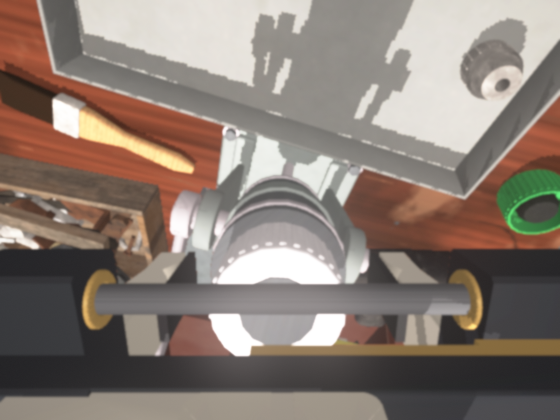

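{"fn": "move_arm", "kwargs": {"deltas": [{"dp": [5.0, -5.3, -1.7], "rotation": [-0.1, 0.4, -0.4]}, {"dp": [0, 0, 0], "rotation": [0, 0, 0]}]}}

```text
t: 2.97
eef_pos: [0.5536, 0.03, 0.2124]
ee_rot: [-1.72, -0.505, 0.265]
force: [0.7, 0.1, 0.1]
width: 0.088
```

Run:
```python
from h import *
plan(axpt(0.069),capR(15),vmax=15)
```

```text
t 2.97 dist 2.7 rot 0.1 n 1 pos [0.5536 0.03   0.2124] q [ 0.4807 -0.115  -0.9605  0.786  -0.3585 -2.5188] w 0.0880 F [0.6954 0.1457 0.0954] M [0.2109 1.5073 0.01  ]
{"dp":[-1.2,2.4,0.4],"rotation":[0.07,-0.00,0.08]},
```

{"fn": "move_arm", "kwargs": {"deltas": [{"dp": [-1, 1.5, 0.4], "rotation": [0, 0, 0]}, {"dp": [0, 0, 0], "rotation": [0, 0, 0]}, {"dp": [0, 0, 0], "rotation": [0, 0, 0]}, {"dp": [0, 0, 0], "rotation": [0, 0, 0]}], "jaw": 255, "squeeze": 40}}

```text
t: 3.3
eef_pos: [0.5541, 0.0324, 0.2154]
ee_rot: [-1.719, -0.514, 0.267]
force: [0.1, 0.3, 0.1]
width: 0.0662
```

Run:
```python
from h import *
plan(axpt(0.069),capR(15),vmax=15)
```

```text
t 3.30 dist 6.1 rot 0.6 n 1 pos [0.5541 0.0324 0.2154] q [ 0.4809 -0.1203 -0.9634  0.7962 -0.353  -2.5272] w 0.0662 F [0.1248 0.2597 0.0903] M [0.1536 1.5574 0.0148]
{"dp":[-3.6,4.7,-1.4],"rotation":[-0.10,0.03,0.56]},
```

{"fn": "move_arm", "kwargs": {"deltas": [{"dp": [-2.5, 3, -1.4], "rotation": [0, 0, 0.3]}, {"dp": [0, 0, 0], "rotation": [0, 0, 0]}]}}

```text
t: 3.47
eef_pos: [0.5542, 0.0309, 0.2132]
ee_rot: [-1.718, -0.511, 0.267]
force: [-0.4, -0.5, -0.2]
width: 0.0598
```

Run:
```python
from h import *
plan(axpt(0.069),capR(15),vmax=15)
```

```text
t 3.47 dist 3.6 rot 0.4 n 1 pos [0.5542 0.0309 0.2132] q [ 0.4759 -0.1168 -0.9643  0.7949 -0.3484 -2.5226] w 0.0598 F [-0.3848 -0.4759 -0.2364] M [0.1372 1.829  0.0306]
{"dp":[-2.3,2.7,-0.2],"rotation":[-0.14,0.05,0.41]},
```

{"fn": "move_arm", "kwargs": {"deltas": [{"dp": [-2, 0.5, 0], "rotation": [0, -3, 0]}, {"dp": [0, -0.2, 0], "rotation": [0, -6, 0]}, {"dp": [0, -0.35, 0], "rotation": [0, -7, 0]}]}}

```text
t: 3.72
eef_pos: [0.5536, 0.0311, 0.2135]
ee_rot: [-1.863, -0.451, 0.581]
force: [1.7, -0.2, -0.9]
width: 0.0596
```

```bash
cat >> h.py <<'E'
def capstat():
    p,Rr,s=pose()
    W=R.from_euler('z',SYAW).as_matrix(); L=W.T@(p-np.array([SX,SY,.15]))
    ax=np.array([-.5,0,3**.5/2]); xc=np.array([3**.5/2,0,.5])
    h=L@ax; tx=W.T@Rr[:,0]; ty=W.T@Rr[:,1]
    off=L-h*ax
    print('t %.2f h(grasp) %.1f  off x_c %.1f y_c %.1f  phi %.1f axis err %.2f w %.1f'%(s['t'],h*1e3+19,off@xc*1e3,off[1]*1e3,np.degrees(np.arctan2(tx[1],tx@xc)),np.degrees(np.arccos(-ty@ax)),s['width']*1e3),'q',s['q'],'F',s['force'],'M',s['moment'],'tool off',(Rr.T@W@off)*1e3)
E
python3 -c "
from h import *
capstat()"
```

```text
t 3.72 h(grasp) 91.3  off x_c 1.8 y_c 0.9  phi 31.3 axis err 0.60 w 59.6 q [ 0.474  -0.1192 -0.968   0.8009 -0.3442 -2.2426] F [ 1.6891 -0.1631 -0.9234] M [-0.0359  1.3053 -0.0901] tool off [ 1.9762  0.0205 -0.1212]
```

Rotation follows the command and the forces are low, so I'll keep unscrewing.

{"fn": "move_arm", "kwargs": {"deltas": [{"dp": [0, -0.35, 0], "rotation": [0, -7, 0]}, {"dp": [0, -0.35, 0], "rotation": [0, -7, 0]}, {"dp": [0, -0.35, 0], "rotation": [0, -7, 0]}, {"dp": [0, -0.35, 0], "rotation": [0, -7, 0]}, {"dp": [0, -0.35, 0], "rotation": [0, -7, 0]}]}}

```text
t: 4.13
eef_pos: [0.5527, 0.0316, 0.2136]
ee_rot: [-2.064, -0.203, 1.192]
force: [0.6, 1.0, -0.5]
width: 0.06
```

```bash
python3 -c "
from h import *
capstat()"
```

```text
t 4.13 h(grasp) 91.8  off x_c 1.0 y_c 1.4  phi 67.3 axis err 0.59 w 60.0 q [ 0.4788 -0.1207 -0.9658  0.7898 -0.3481 -1.6083] F [ 0.6392  1.0473 -0.478 ] M [0.252  1.4007 0.0709] tool off [ 1.6912  0.0175 -0.3233]
```

{"fn": "move_arm", "kwargs": {"deltas": [{"dp": [-0.5, -0.6, 0], "rotation": [0, -7, 0]}, {"dp": [0, -0.6, 0], "rotation": [0, -7, 0]}, {"dp": [0, -0.6, 0], "rotation": [0, -7, 0]}, {"dp": [0, -0.6, 0], "rotation": [0, -7, 0]}, {"dp": [0, -0.6, 0], "rotation": [0, -7, 0]}]}}

```text
t: 4.55
eef_pos: [0.5507, 0.032, 0.2142]
ee_rot: [-2.089, 0.106, 1.738]
force: [-0.7, 0.1, -0.8]
width: 0.0596
```

```bash
python3 -c "
from h import *
capstat(); save('wrist','w3')"
```

```text
t 4.55 h(grasp) 93.3  off x_c -0.5 y_c 1.8  phi 103.1 axis err 0.60 w 59.6 q [ 0.4869 -0.1246 -0.9624  0.7717 -0.3562 -0.9717] F [-0.6734  0.0711 -0.7634] M [0.2532 1.7821 0.0261] tool off [1.8384 0.0149 0.0395]
```

View pics/w3.png

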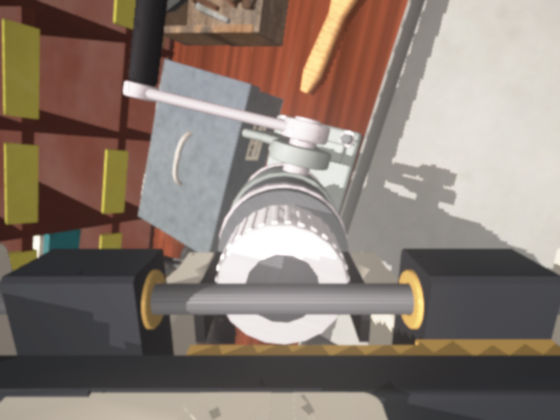

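The wrist view shows the cap centred between the pads at about (285,270). A dark gap is opening under it, so it is rising. I'll continue.

{"fn": "move_arm", "kwargs": {"deltas": [{"dp": [0, -0.5, 0], "rotation": [0, -7, 0]}, {"dp": [0, -0.5, 0], "rotation": [0, -7, 0]}, {"dp": [0, -0.5, 0], "rotation": [0, -7, 0]}, {"dp": [0, -0.5, 0], "rotation": [0, -7, 0]}, {"dp": [0, -0.5, 0], "rotation": [0, -7, 0]}]}}

```text
t: 5.02
eef_pos: [0.5489, 0.0315, 0.2159]
ee_rot: [-1.947, 0.379, 2.306]
force: [-3.9, 0.5, 1.3]
width: 0.0599
```

{"fn": "move_arm", "kwargs": {"deltas": [{"dp": [0, -0.5, 0], "rotation": [0, -7, 0]}, {"dp": [0, -0.5, 0], "rotation": [0, -7, 0]}, {"dp": [0, -1, 0], "rotation": [0, -3, 0]}]}}

```text
t: 5.27
eef_pos: [0.5469, 0.0308, 0.2165]
ee_rot: [-1.812, 0.471, 2.627]
force: [-0.4, 0.3, -1.3]
width: 0.0596
```

```bash
python3 -c "
from h import *
capstat()"
```

```text
t 5.27 h(grasp) 97.2  off x_c -2.6 y_c 0.5  phi 155.7 axis err 0.51 w 59.6 q [ 0.4988 -0.1342 -0.9575  0.7461 -0.3739 -0.0356] F [-0.3702  0.2992 -1.2547] M [0.1336 1.9346 0.0389] tool off [ 2.5314 -0.0006  0.6126]
```

{"fn": "move_arm", "kwargs": {"deltas": [{"dp": [0, -3, 0], "rotation": [0, -3, 0]}, {"dp": [0, -5, 0], "rotation": [0, 0, 0]}, {"dp": [0, -6, 0], "rotation": [0, 0, 0]}]}}

```text
t: 5.52
eef_pos: [0.5393, 0.0306, 0.2272]
ee_rot: [-1.786, 0.48, 2.68]
force: [4.0, 0.9, -1.9]
width: 0.0596
```

```bash
python3 -c "
from h import *
capstat()
f=save('scene','scene2');c=f['pixels'][140:300,170:330,::-1]; cv2.imwrite('pics/s2z.png',cv2.resize(c,None,fx=3.5,fy=3.5))"
```

```text
t 5.52 h(grasp) 110.3  off x_c -3.7 y_c -0.1  phi 158.5 axis err 0.46 w 59.6 q [ 0.5332 -0.1614 -0.9363  0.6837 -0.428   0.0528] F [ 3.9804  0.935  -1.8924] M [0.4475 0.9772 0.2287] tool off [3.4553 0.0027 1.4512]
```

View pics/s2z.png

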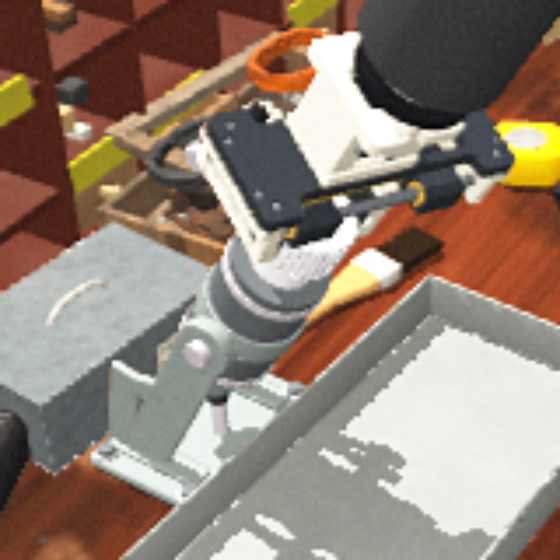

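{"fn": "move_arm", "kwargs": {"deltas": [{"dp": [-1.2, -7, -0.7], "rotation": [0, 0, 0]}, {"dp": [-1.2, -8, -0.7], "rotation": [0, 0, 0]}, {"dp": [-0.5, -9, 0], "rotation": [0, 0, 0]}, {"dp": [0, -10, 0], "rotation": [0, 0, 0]}]}}

```text
t: 5.9
eef_pos: [0.5222, 0.0294, 0.2579]
ee_rot: [-1.788, 0.474, 2.666]
force: [1.4, -0.4, -1.2]
width: 0.0597
```

```bash
python3 -c "
from h import *
capstat()
from ik import *
plan(SW([.035,.150,.030]),capR(180,0),q=False) if 0 else 0
q=st()['q']
for h in (.20,.16,.1,.03,.01):
  for phi in (0,180):
    print(h,phi,ik(SW([.035,.150,h]),capR(phi,0),q), [x for x in iks(SW([.035,.150,h]),capR(phi,0),20)])
"
```

```text
t 5.90 h(grasp) 145.5  off x_c -3.2 y_c -1.9  phi 157.7 axis err 0.43 w 59.7 q [ 0.5997 -0.2278 -0.8801  0.5753 -0.5616  0.1116] F [ 1.3888 -0.3582 -1.195 ] M [0.0449 1.7823 0.0247] tool off [2.2382 0.0088 2.9386]
0.2 0 (array([ 0.5733,  0.3399, -0.0772,  0.    , -1.1537, -2.1795]), np.float64(4.063083126719648e-12)) [array([ 0.5733,  0.3399, -0.0772,  0.    , -1.1537, -2.1795])]
0.2 180 (array([ 0.5733,  0.3399, -0.0772,  0.    , -1.1537,  0.962 ]), np.float64(5.420458627785778e-15)) [array([ 0.5733,  0.3399, -0.0772,  0.    , -1.1537,  0.962 ])]
0.16 0 (array([ 0.5733,  0.3695, -0.129 , -0.    , -1.0723, -2.1795]), np.float64(4.7743341285121626e-11)) [array([ 0.5733,  0.3695, -0.129 ,  0.    , -1.0723, -2.1795])]
0.16 180 (array([ 0.5733,  0.3695, -0.129 ,  0.    , -1.0723,  0.962 ]), np.float64(6.938893903907228e-16)) [array([ 0.5733,  0.3695, -0.129 ,  0.    , -1.0723,  0.962 ])]
0.1 0 (array([ 0.5733,  0.4231, -0.1965, -0.    , -0.9512, -2.1795]), np.float64(2.3916936204620885e-11)) [array([ 0.5733,  0.4231, -0.1965, -0.    , -0.9512, -2.1795])]
0.1 180 (array([ 0.5733,  0.4231, -0.1965,  0.    , -0.9512,  0.962 ]), np.float64(2.1263155685535405e-13)) [array([ 0.5733,  0.4231, -0.1965,  0.    , -0.9512,  0.962 ])]
0.03 0 (array([ 0.5733,  0.499 , -0.2595, -0.    , -0.8122, -2.1795]), np.float64(8.4368679059429e-10)) [array([ 0.5733,  0.499 , -0.2595,  0.    , -0.8122, -2.1795])]
0.03 180 (array([ 0.5733,  0.499 , -0.2595,  0.    , -0.8122,  0.962 ]), np.float64(6.228696713657923e-16)) [array([ 0.5733,  0.499 , -0.2595, -0.    , -0.8122,  0.962 ])]
0.01 0 (array([ 0.5733,  0.5232, -0.2743, -0.    , -0.7732, -2.1795]), np.float64(3.178033723168609e-11)) [array([ 0.5733,  0.5232, -0.2743,  0.    , -0.7732, -2.1795])]
0.01 180 (array([ 0.5733,  0.5232, -0.2743, -0.    , -0.7732,  0.962 ]), np.float64(2.220446049250313e-15)) [array([ 0.5733,  0.5232, -0.2743, -0.    , -0.7732,  0.962 ])]
```

```bash
python3 -c "
from h import *
plan(SW([-.02,.11,.26]),capR(165,12),vmax=35)
"
```

```text
t 5.90 dist 121.0 rot 19.1 n 4 pos [0.5222 0.0294 0.2579] q [ 0.5997 -0.2278 -0.8801  0.5753 -0.5616  0.1116] w 0.0597 F [ 1.3888 -0.3582 -1.195 ] M [0.0449 1.7823 0.0247]
{"dp":[1.1,5.4,-29.7],"rotation":[1.48,-1.79,-4.17]},
{"dp":[-0.2,4.6,-29.9],"rotation":[1.48,-1.79,-4.17]},
{"dp":[-1.4,3.8,-30.0],"rotation":[1.48,-1.79,-4.17]},
{"dp":[-2.6,2.9,-30.0],"rotation":[1.48,-1.79,-4.17]},
```

{"fn": "move_arm", "kwargs": {"deltas": [{"dp": [0, -16, 0], "rotation": [0, 0, 0]}, {"dp": [1, -6, -24], "rotation": [1.5, -1.8, -4.2]}, {"dp": [0, 0, -30], "rotation": [1.5, -1.8, -4.2]}, {"dp": [-1.4, 3.8, -30], "rotation": [1.5, -1.8, -4.2]}, {"dp": [-2.6, 4, -30], "rotation": [1.5, -1.8, -4.2]}]}}

```text
t: 6.32
eef_pos: [0.54, 0.13, 0.2826]
ee_rot: [-1.625, 0.178, 2.831]
force: [0.6, -1.3, 0.4]
width: 0.0595
```

```bash
python3 -c "
from h import *
plan(SW([.035,.165,.10]),capR(180,0),vmax=35)
"
```

```text
t 6.32 dist 212.6 rot 18.8 n 7 pos [0.54   0.13   0.2826] q [ 0.6721  0.0147 -0.3614  0.1355 -1.0544  0.5337] w 0.0595 F [ 0.642  -1.3413  0.3691] M [-0.0903  0.4359  0.0111]
{"dp":[-4.6,28.0,-10.9],"rotation":[0.24,-2.21,-1.51]},
{"dp":[-5.8,27.8,-10.8],"rotation":[0.24,-2.21,-1.51]},
{"dp":[-6.9,27.6,-10.7],"rotation":[0.24,-2.21,-1.51]},
{"dp":[-8.0,27.3,-10.5],"rotation":[0.24,-2.21,-1.51]},
{"dp":[-9.2,27.1,-10.3],"rotation":[0.24,-2.21,-1.51]}

{"dp":[-10.3,26.8,-10.0],"rotation":[0.24,-2.21,-1.51]},
{"dp":[-11.3,26.4,-9.7],"rotation":[0.24,-2.21,-1.51]},
```

{"fn": "move_arm", "kwargs": {"deltas": [{"dp": [-4.6, 24, -11], "rotation": [0.24, -2.2, -1.5]}, {"dp": [-5.8, 27.8, -10.8], "rotation": [0.24, -2.2, -1.5]}, {"dp": [-7, 27.6, -10.7], "rotation": [0.24, -2.2, -1.5]}, {"dp": [-8, 27.3, -10.5], "rotation": [0.24, -2.2, -1.5]}, {"dp": [-9.2, 27, -10.3], "rotation": [0.24, -2.2, -1.5]}]}}

```text
t: 6.73
eef_pos: [0.61, 0.1865, 0.159]
ee_rot: [-1.591, 0.05, 3.027]
force: [-0.4, -0.0, -0.3]
width: 0.0597
```

```bash
python3 -c "
from h import *
plan(SW([.035,.165,.05]),capR(180,0),vmax=30)
save('wrist','w4')
"
```

```text
t 6.73 dist 110.8 rot 5.5 n 4 pos [0.61   0.1865 0.159 ] q [ 0.6134  0.3155 -0.2232  0.0219 -0.981   0.8317] w 0.0597 F [-0.3677 -0.0389 -0.2697] M [-0.0263  0.1662 -0.0218]
{"dp":[-3.2,27.5,-1.5],"rotation":[0.26,-1.12,-0.73]},
{"dp":[-3.6,27.4,-1.6],"rotation":[0.26,-1.12,-0.73]},
{"dp":[-3.9,27.4,-1.6],"rotation":[0.26,-1.12,-0.73]},
{"dp":[-4.3,27.3,-1.7],"rotation":[0.26,-1.12,-0.73]},
```

View pics/w4.png

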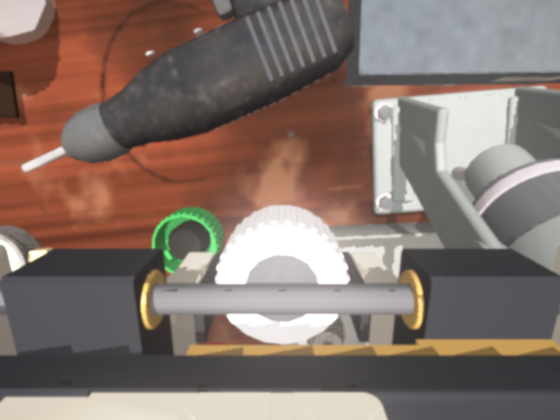

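```bash
python3 -c "
from h import *
P=cloud(dict(np.load('pics/top0.npz')))
W=R.from_euler('z',SYAW).as_matrix()
def S(p): return (p-np.array([SX,SY,0]))@W
for u,v in [(168,194),(168,202),(160,202),(176,202),(168,210),(190,203),(245,205),(300,205),(190,162),(205,160),(195,170),(203,231)]: print((u,v),S(P[v,u]))
f=dict(np.load('pics/top0.npz'))['pixels'].astype(int)
# green mask
g=(f[...,1]>f[...,0]+50)&(f[...,1]>f[...,2]+50)
v,u=np.nonzero(g[185:220,150:190]); q=S(P[185:220,150:190][v,u]); print(q.min(0),q.max(0))
# tray back wall points z 35-50mm
q=S(P.reshape(-1,3)); m=(abs(q[:,2]-.042)<.006)&(q[:,0]>-.06)&(q[:,0]<.03)&(abs(q[:,1])<.22); print(np.percentile(q[m][:,0],[1,50,90,99]),m.sum())
"
```

```text
(168, 194) [0.0223 0.2547 0.0152]
(168, 202) [-0.0093  0.2481  0.0373]
(160, 202) [-0.0076  0.2791  0.0243]
(176, 202) [-0.0076  0.2227  0.028 ]
(168, 210) [-0.0341  0.2528  0.0133]
(190, 203) [-0.0058  0.1806 -0.0059]
(245, 205) [-0.04   -0.0284  0.2001]
(300, 205) [-0.0155 -0.2078  0.0389]
(190, 162) [0.1262 0.1718 0.0648]
(205, 160) [0.1351 0.1214 0.0596]
(195, 170) [0.1124 0.1654 0.0019]
(203, 231) [-0.109   0.1232  0.0444]
[-0.0347  0.2226  0.0009] [0.0227 0.2791 0.0452]
[-0.0544 -0.0107 -0.0052 -0.0021] 132
```

```bash
python3 -c "
from h import *
plan(SW([.037,.166,.035]),capR(180,0),vmax=32)
"
```

```text
t 6.78 dist 118.3 rot 5.0 n 4 pos [0.6099 0.187  0.1512] q [ 0.6129  0.3282 -0.2225  0.0196 -0.9791  0.8359] w 0.0597 F [ 4.9335  1.4283 -6.6533] M [ 0.1815 -0.6464 -0.0293]
{"dp":[-3.9,29.3,-1.8],"rotation":[0.19,-1.09,-0.60]},
{"dp":[-4.2,29.2,-1.8],"rotation":[0.19,-1.09,-0.60]},
{"dp":[-4.5,29.2,-1.8],"rotation":[0.19,-1.09,-0.60]},
{"dp":[-4.9,29.1,-1.8],"rotation":[0.19,-1.09,-0.60]},
```

{"fn": "move_arm", "kwargs": {"deltas": [{"dp": [-3.9, 29, -1.8], "rotation": [0.2, -1.1, -0.6]}, {"dp": [-4.2, 29, -1.8], "rotation": [0.2, -1.1, -0.6]}, {"dp": [-4.5, 29, -1.8], "rotation": [0.2, -1.1, -0.6]}, {"dp": [-4.9, 18, -1.8], "rotation": [0.2, -1.1, -0.6]}, {"dp": [0, 0, 0], "rotation": [0, 0, 0]}]}}

```text
t: 7.2
eef_pos: [0.6294, 0.1941, 0.0366]
ee_rot: [-1.566, -0.012, 3.096]
force: [0.2, 0.8, -1.8]
width: 0.0598
```

```bash
python3 -c "
from h import *
plan(SW([.037,.166,.014]),capR(180,0),vmax=10)
"
```

```text
t 7.20 dist 22.7 rot 0.9 n 3 pos [0.6294 0.1941 0.0366] q [ 0.5929  0.505  -0.2278 -0.0039 -0.8505  0.9354] w 0.0598 F [ 0.2322  0.8159 -1.8041] M [-0.0282 -0.0452  0.0299]
{"dp":[-0.7,7.5,0.2],"rotation":[-0.10,-0.18,0.22]},
{"dp":[-0.6,7.5,0.2],"rotation":[-0.10,-0.18,0.22]},
{"dp":[-0.6,7.5,0.2],"rotation":[-0.10,-0.18,0.22]},
```

{"fn": "move_arm", "kwargs": {"deltas": [{"dp": [-0.6, 8, 0.2], "rotation": [-0.1, -0.2, 0.2]}, {"dp": [-0.6, 8, 0.2], "rotation": [-0.1, -0.2, 0.2]}, {"dp": [-0.6, 5, 0.2], "rotation": [-0.1, -0.2, 0.2]}, {"dp": [0, 1.5, 0], "rotation": [0, 0, 0]}, {"dp": [0, 1.5, 0], "rotation": [0, 0, 0]}]}}

```text
t: 7.62
eef_pos: [0.6304, 0.1937, 0.0128]
ee_rot: [-1.572, 0.001, 3.102]
force: [0.7, 0.2, -1.5]
width: 0.06
```

```bash
python3 -c "
from h import *
plan(SW([.037,.166,.010]),capR(180,0),vmax=10)
"
```

```text
t 7.62 dist 2.9 rot 0.3 n 1 pos [0.6304 0.1937 0.0128] q [ 0.5928  0.5274 -0.2577 -0.0012 -0.7843  0.939 ] w 0.0600 F [ 0.7102  0.1907 -1.4893] M [ 0.0003 -0.0535 -0.0144]
{"dp":[-0.7,2.8,0.2],"rotation":[0.09,-0.25,-0.04]},
```

{"fn": "move_arm", "kwargs": {"deltas": [{"dp": [0, 2, 0], "rotation": [0, 0, 0]}, {"dp": [0, 1.5, 0], "rotation": [0, 0, 0]}]}}

```text
t: 7.78
eef_pos: [0.6309, 0.1942, 0.011]
ee_rot: [-1.574, 0.003, 3.101]
force: [-0.1, 0.4, -1.3]
width: 0.06
```

{"fn": "move_arm", "kwargs": {"deltas": [{"dp": [0, 1.5, 0], "rotation": [0, 0, 0]}, {"dp": [0, 0.5, 0], "rotation": [0, 0, 0]}]}}

```text
t: 7.95
eef_pos: [0.6315, 0.1945, 0.0103]
ee_rot: [-1.575, 0.005, 3.102]
force: [0.1, -0.1, -0.0]
width: 0.0597
```

{"fn": "move_arm", "kwargs": {"deltas": [{"dp": [-0.5, 1.5, 0], "rotation": [0, 0, 0.3]}, {"dp": [-0.5, 1, 0], "rotation": [0, 0, 0.3]}]}}

```text
t: 8.12
eef_pos: [0.633, 0.1947, 0.0101]
ee_rot: [-1.576, 0.017, 3.102]
force: [-2.9, -0.6, 5.2]
width: 0.0596
```

{"fn": "move_arm", "kwargs": {"deltas": [{"dp": [0, 0, 0], "rotation": [0, 0, 0]}, {"dp": [0, 0, 0], "rotation": [0, 0, 0]}, {"dp": [0, -1, 0], "rotation": [0, 0, 0]}, {"dp": [0, -4, 0], "rotation": [0, 0, 0]}, {"dp": [0, -10, 0], "rotation": [0, 0, 0]}], "jaw": 0}}

```text
t: 8.53
eef_pos: [0.6324, 0.1946, 0.0251]
ee_rot: [-1.575, 0.017, 3.102]
force: [-0.8, -0.1, -0.2]
width: 0.0854
```

```bash
python3 -c "
from h import *
log()
s=st();print(s)
P=np.concatenate([cloud(dict(np.load('pics/%s0.npz'%n))).reshape(-1,3) for n in ('top','scene')])
for z0 in (.1,.2,.3,.4,.5,.6,.7):
  m=(P[:,2]>z0)&(P[:,2]<z0+.1)&(P[:,1]<.0)&(P[:,1]>-.3)&(P[:,0]>.7); print(z0,m.sum(),np.percentile(P[m][:,0],[0,2,10,50]) if m.sum() else '')
m=(P[:,0]>.6)&(P[:,1]<-.11)&(P[:,1]>-.3)&(P[:,0]<.78); print(np.percentile(P[m][:,2],[50,90,99,100]))
from ik import *
q=s['q']
for phi in (90,270):
 for k in (0,.35,.5):
  qq=q
  for th in (60,40,20,0,-20,-40,-60,-62):
   t=np.radians(th); g=np.array([.110*np.sin(t),-.108,.150+.110*np.cos(t)])
   Rt=capR(phi,-k*th); p=SW(g)+Rt[:,1]*.019
   qq,e=ik(p,Rt,qq); print(phi,k,th,qq,'%.1e'%e)
"
```

```text
{'t': 8.5333, 'q': array([ 0.5965,  0.5074, -0.2627,  0.0092, -0.7842,  0.9281]), 'qd': array([-0.0007, -0.1589,  0.0998,  0.0024, -0.2582,  0.0032]), 'joint_efforts': array([  0.0746, -62.243 ,  22.6071,   5.4604,   0.8349,  -0.0055]), 'eef_pos': array([0.6324, 0.1946, 0.0251]), 'ee_rot': array([-1.5753,  0.0171,  3.1017]), 'force': array([-0.7811, -0.0814, -0.2456]), 'moment': array([-0.0393,  0.1457, -0.014 ]), 'width': 0.08544691346085452}
0.1 3442 [0.7179 0.754  0.8171 0.8958]
0.2 3359 [0.8761 0.8797 0.8822 0.9043]
0.3 3463 [0.8627 0.8777 0.8821 0.9003]
0.4 3828 [0.8609 0.8653 0.8813 0.9041]
0.5 6302 [0.8548 0.8624 0.8822 0.9096]
0.6 4505 [0.8545 0.8792 0.8822 0.9086]
0.7 0 
[0.012  0.0921 0.1106 0.2152]
90 0 60 [ 0.1632  0.3993 -0.0204  0.     -1.1511 -0.1987] 1.5e-14
90 0 40 [ 0.1708  0.3412 -0.0395 -0.     -1.19   -0.2063] 2.0e-09
90 0 20 [ 0.1821  0.2761 -0.088  -0.     -1.2067 -0.2176] 7.3e-15
90 0 0 [ 0.1967  0.2104 -0.1603 -0.     -1.2    -0.2322] 3.8e-12
90 0 -20 [ 0.2133  0.1521 -0.2488 -0.     -1.1699 -0.2488] 3.9e-10
90 0 -40 [ 0.2302  0.1102 -0.3438 -0.     -1.1168 -
[... 2208 characters left out ...]
-15
270 0.35 -60 [ 0.3356 -0.1207 -0.8027  0.2475 -0.5591  2.5821] 1.3e-12
270 0.35 -62 [ 0.3389 -0.1269 -0.829   0.2707 -0.5301  2.5565] 1.4e-10
270 0.5 60 [ 0.1201  0.7233  0.464  -0.0802 -1.829   2.986 ] 1.3e-12
270 0.5 40 [ 0.1371  0.5537  0.2743 -0.0589 -1.6355  2.9754] 3.7e-11
270 0.5 20 [ 0.1616  0.3808  0.065  -0.0344 -1.4263  2.9524] 2.9e-10
270 0.5 0 [ 0.1967  0.2104 -0.1603 -0.     -1.2     2.9094] 2.7e-09
270 0.5 -20 [ 0.2464  0.0493 -0.4036  0.0594 -0.951   2.8292] 2.8e-11
270 0.5 -40 [ 0.3108 -0.0935 -0.6788  0.1894 -0.6644  2.6648] 7.2e-10
270 0.5 -60 [ 0.2992 -0.188  -1.02    0.5811 -0.2913  2.2866] 7.6e-03
270 0.5 -62 [ 0.2946 -0.1871 -1.02    0.5591 -0.2798  2.3117] 2.3e-02
```

{"fn": "move_arm", "kwargs": {"deltas": [{"dp": [0, -25, 0], "rotation": [0, 0, 0]}, {"dp": [0, -38, 0], "rotation": [0, 0, 0]}, {"dp": [0, -40, 0], "rotation": [0, 7, 0]}, {"dp": [0, -40, 0], "rotation": [0, 7, 0]}, {"dp": [0, -40, 0], "rotation": [0, 7, 0]}]}}

```text
t: 8.95
eef_pos: [0.6252, 0.1914, 0.2092]
ee_rot: [-1.569, 0.005, 2.728]
force: [1.2, 0.3, -0.4]
width: 0.0877
```

```bash
python3 -c "
from h import *
plan(SW([.095,-.108,.29]),capR(90,0),vmax=38)
f=save('top','top1');c=f['pixels'][110:280,130:400,::-1]; cv2.imwrite('pics/top1z.png',cv2.resize(c,None,fx=2.9,fy=2.9,interpolation=cv2.INTER_CUBIC))
"
```

```text
t 8.95 dist 290.6 rot 68.3 n 10 pos [0.6252 0.1914 0.2092] q [ 0.5979  0.3336 -0.0675  0.0056 -1.1691  0.5566] w 0.0877 F [ 1.2281  0.2793 -0.4084] M [ 0.1288 -0.1772 -0.0973]
{"dp":[-16.0,-8.0,22.9],"rotation":[0.00,6.83,-0.03]},
{"dp":[-18.6,-8.0,20.8],"rotation":[0.00,6.83,-0.03]},
{"dp":[-21.0,-8.0,18.5],"rotation":[0.00,6.83,-0.03]},
{"dp":[-23.0,-8.0,15.9],"rotation":[0.00,6.83,-0.03]},
{"dp":[-24.7,-8.0,13.0],"rotation":[0.00,6.83,-0.03]}

{"dp":[-26.1,-8.0,10.0],"rotation":[0.00,6.83,-0.03]},
{"dp":[-27.1,-8.0,6.8],"rotation":[0.00,6.83,-0.03]},
{"dp":[-27.7,-8.0,3.5],"rotation":[0.00,6.83,-0.03]},
{"dp":[-27.9,-8.1,0.2],"rotation":[0.00,6.83,-0.03]},
{"dp":[-27.7,-8.1,-3.1],"rotation":[0.00,6.83,-0.03]}
```

View pics/top1z.png

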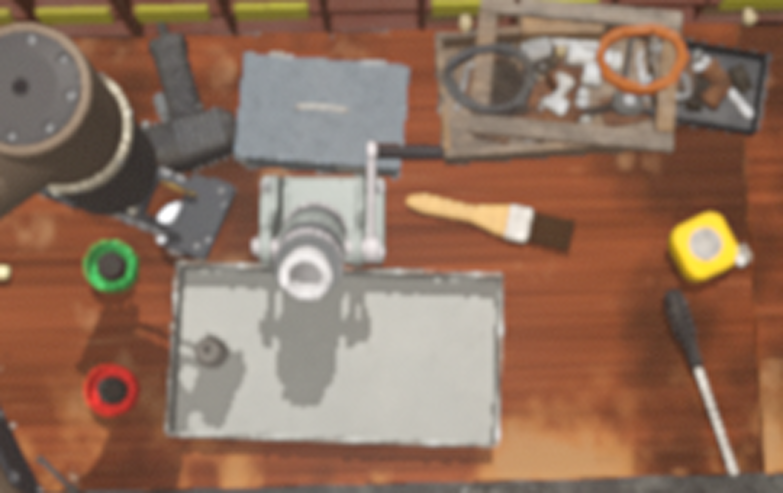

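{"fn": "move_arm", "kwargs": {"deltas": [{"dp": [-16, -18, 22.9], "rotation": [0, 6.8, 0]}, {"dp": [-18.6, -18, 20.8], "rotation": [0, 6.8, 0]}, {"dp": [-21, -14, 18.5], "rotation": [0, 6.8, 0]}, {"dp": [-23, -10, 15.9], "rotation": [0, 6.8, 0]}, {"dp": [-24.7, -8, 13], "rotation": [0, 6.8, 0]}]}}

```text
t: 9.42
eef_pos: [0.6556, 0.0564, 0.3004]
ee_rot: [-1.597, 0.009, 2.122]
force: [0.9, -0.2, 0.3]
width: 0.088
```

```bash
python3 -c "
from h import *
plan(SW([.095,-.108,.28]),capR(90,0),vmax=38)
"
```

```text
t 9.42 dist 142.3 rot 33.7 n 5 pos [0.6556 0.0564 0.3004] q [ 0.3843  0.2787  0.0618  0.0047 -1.3262  0.1658] w 0.0880 F [ 0.918  -0.1743  0.3165] M [ 0.0229  0.0183 -0.056 ]
{"dp":[-26.1,4.0,10.6],"rotation":[0.33,6.72,-0.01]},
{"dp":[-27.2,4.1,7.5],"rotation":[0.33,6.72,-0.01]},
{"dp":[-27.8,4.1,4.2],"rotation":[0.33,6.72,-0.01]},
{"dp":[-28.1,4.1,0.9],"rotation":[0.33,6.72,-0.01]},
{"dp":[-28.0,4.1,-2.4],"rotation":[0.33,6.72,-0.01]}
```

{"fn": "move_arm", "kwargs": {"deltas": [{"dp": [-26, 2, 10.6], "rotation": [0.3, 6.7, 0]}, {"dp": [-27.2, 4, 7.5], "rotation": [0.3, 6.7, 0]}, {"dp": [-27.8, 4, 4.2], "rotation": [0.3, 6.7, 0]}, {"dp": [-28, 4, 0.9], "rotation": [0.3, 6.7, 0]}, {"dp": [-28, 4, -2.4], "rotation": [0.3, 6.7, 0]}]}}

```text
t: 9.83
eef_pos: [0.6796, -0.0894, 0.2923]
ee_rot: [-1.586, -0.003, 1.512]
force: [-0.2, 0.4, -0.3]
width: 0.0872
```

Run:
```python
from h import *
plan(SW([.0953,-.108,.186]),capR(90,0),vmax=25)
s=st(); f=save('wrist','w5')
T=np.eye(4);T[:3,:3]=Rm(s['ee_rot']);T[:3,3]=s['eef_pos']
P=cloud(f,T@f['mount']); W=R.from_euler('z',SYAW).as_matrix()
q=((P-np.array([SX,SY,0]))@W)[:245].reshape(-1,3)
m=(abs(q[:,0]-.0953)<.03)&(abs(q[:,1]+.108)<.05)&(abs(q[:,2]-.205)<.03); print(m.sum(),q[m].min(0),q[m].max(0),np.median(q[m],0))
```

```text
t 9.83 dist 106.6 rot 1.6 n 5 pos [ 0.6796 -0.0894  0.2923] q [ 0.153   0.3366  0.1271  0.0003 -1.3458 -0.2121] w 0.0872 F [-0.175   0.377  -0.3061] M [ 0.1087 -0.0328  0.003 ]
{"dp":[1.3,21.3,0.4],"rotation":[0.18,-0.27,0.03]},
{"dp":[1.3,21.3,0.3],"rotation":[0.18,-0.27,0.03]},
{"dp":[1.4,21.3,0.3],"rotation":[0.18,-0.27,0.03]},
{"dp":[1.4,21.3,0.2],"rotation":[0.18,-0.27,0.03]},
{"dp":[1.4,21.3,0.1],"rotation":[0.18,-0.27,0.03]}

1456 [ 0.0867 -0.1441  0.1998] [ 0.1047 -0.0954  0.2164] [ 0.0957 -0.1225  0.2127]
```

View pics/w5.png

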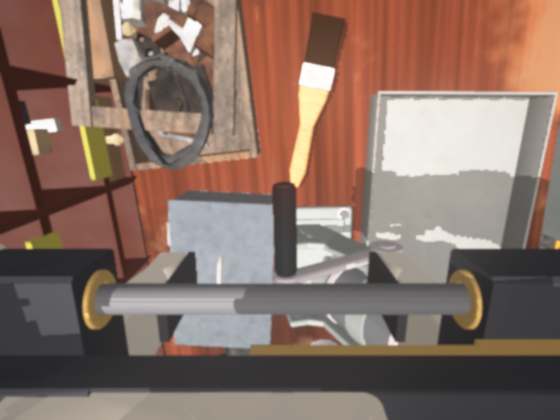

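{"fn": "move_arm", "kwargs": {"deltas": [{"dp": [1.3, 15, 0.4], "rotation": [0.2, -0.3, 0]}, {"dp": [1.3, 21, 0.3], "rotation": [0.2, -0.3, 0]}, {"dp": [1.4, 21, 0.3], "rotation": [0.2, -0.3, 0]}, {"dp": [1.4, 21, 0.2], "rotation": [0.2, -0.3, 0]}, {"dp": [1.4, 18, 0.1], "rotation": [0.2, -0.3, 0]}], "jaw": 125, "squeeze": 20}}

```text
t: 10.3
eef_pos: [0.6819, -0.0931, 0.1999]
ee_rot: [-1.578, -0.002, 1.521]
force: [-0.7, -0.1, -0.6]
width: 0.0597
```

```bash
python3 -c "
from h import *
plan(SW([.0953,-.108,.186]),capR(90,0),vmax=25)
"
```

```text
t 10.30 dist 17.7 rot 0.9 n 1 pos [ 0.6819 -0.0931  0.1999] q [ 0.1466  0.3918  0.0005 -0.0003 -1.1722 -0.1961] w 0.0597 F [-0.6639 -0.1175 -0.6037] M [0.127  0.0362 0.0021]
{"dp":[10.5,13.9,3.0],"rotation":[0.41,-0.81,0.10]},
```

{"fn": "move_arm", "kwargs": {"deltas": [{"dp": [6, 8, 1.5], "rotation": [0.4, -0.8, 0]}, {"dp": [3, 4, 1], "rotation": [0, 0, 0]}, {"dp": [0, 0, 0], "rotation": [0, 0, 0]}, {"dp": [0, 0, 0], "rotation": [0, 0, 0]}, {"dp": [0, 0, 0], "rotation": [0, 0, 0]}], "jaw": 255}}

```text
t: 10.72
eef_pos: [0.6785, -0.0827, 0.1862]
ee_rot: [-1.567, -0.001, 1.539]
force: [-0.4, 0.0, 0.6]
width: 0.0266
```

```bash
python3 -c "
from h import *
plan(SW([.0953,-.108,.186]),capR(90,0),vmax=25)
"
```

```text
t 10.72 dist 1.1 rot 0.3 n 1 pos [ 0.6785 -0.0827  0.1862] q [ 0.1619  0.3999 -0.0183 -0.0022 -1.1562 -0.193 ] w 0.0266 F [-0.3977  0.0437  0.6211] M [ 0.0642 -0.0868  0.0027]
{"dp":[0.3,0.2,-1.1],"rotation":[-0.23,0.20,0.07]},
```

```bash
cat >> h.py <<'E'
def lev(th_end,step=7.,n=5,r=.110,psi=90.):
    log()
    p,Rr,s=pose(); W=R.from_euler('z',SYAW).as_matrix()
    g=p-Rr[:,1]*.019; L=W.T@(g-np.array([SX,SY,.15]))
    th=np.degrees(np.arctan2(L[0],L[2])); rr=np.hypot(L[0],L[2])
    print('t %.2f th %.1f r %.1f y %.1f w %.1f F'%(s['t'],th,rr*1e3,L[1]*1e3,s['width']*1e3),s['force'],'M',s['moment'],'q',s['q'])
    cur=L.copy(); a=th; sg=np.sign(th_end-th)
    rv=R.from_matrix(Rr.T@capR(psi,0)).as_rotvec(degrees=True); print('rot err',rv)
    for i in range(n):
        if abs(a-th_end)<.3: break
        a=a+sg*min(step,abs(th_end-a)); t=np.radians(a)
        nx=np.array([r*np.sin(t),L[1]+(-.108-L[1])*min(1,(i+1)/4),r*np.cos(t)])
        dp=Rr.T@W@(nx-cur)*1e3; cur=nx
        print('{"dp":[%.1f,%.1f,%.1f],"rotation":[%.2f,%.2f,%.2f]},'%(*dp,*(rv/5)),'th %.0f'%a)
E
python3 -c "
from h import *
lev(-60)"
```

```text
t 10.72 th 59.6 r 109.3 y -108.4 w 26.6 F [-0.3977  0.0437  0.6211] M [ 0.0642 -0.0868  0.0027] q [ 0.1619  0.3999 -0.0183 -0.0022 -1.1562 -0.193 ]
rot err [-0.2262  0.2046  0.0733]
{"dp":[0.1,-11.5,6.9],"rotation":[-0.05,0.04,0.01]}, th 53
{"dp":[0.1,-10.1,8.8],"rotation":[-0.05,0.04,0.01]}, th 46
{"dp":[0.1,-9.0,10.0],"rotation":[-0.05,0.04,0.01]}, th 39
{"dp":[0.1,-7.7,11.0],"rotation":[-0.05,0.04,0.01]}, th 32
{"dp":[0.1,-6.3,11.9],"rotation":[-0.05,0.04,0.01]}, th 25
```

{"fn": "move_arm", "kwargs": {"deltas": [{"dp": [0, 0, 0], "rotation": [0, 0, 0]}, {"dp": [0, 0, 0], "rotation": [0, 0, 0]}]}}

```text
t: 10.88
eef_pos: [0.6792, -0.0826, 0.1881]
ee_rot: [-1.569, -0.002, 1.539]
force: [0.4, -0.9, -5.7]
width: 0.0173
```

Gripped (17.3 mm). Now the pull.

{"fn": "move_arm", "kwargs": {"deltas": [{"dp": [0, -11.5, 7], "rotation": [0, 0, 0]}, {"dp": [0, -10.1, 8.8], "rotation": [0, 0, 0]}, {"dp": [0, -9, 10], "rotation": [0, 0, 0]}, {"dp": [0, -7.7, 11], "rotation": [0, 0, 0]}]}}

```text
t: 11.22
eef_pos: [0.6469, -0.0814, 0.2267]
ee_rot: [-1.578, -0.002, 1.538]
force: [5.5, -1.5, -6.5]
width: 0.017
```

```bash
python3 -c "
from h import *
lev(-60)"
```

```text
t 11.22 th 33.1 r 114.3 y -108.2 w 17.0 F [ 5.464  -1.5172 -6.5093] M [-0.212  -2.117  -0.0621] q [ 0.1729  0.3168 -0.0482 -0.001  -1.1983 -0.2051]
rot err [0.4069 0.1722 0.1389]
{"dp":[0.1,-3.1,14.0],"rotation":[0.08,0.03,0.03]}, th 26
{"dp":[0.1,-5.3,12.4],"rotation":[0.08,0.03,0.03]}, th 19
{"dp":[0.1,-3.7,12.9],"rotation":[0.08,0.03,0.03]}, th 12
{"dp":[0.1,-2.1,13.3],"rotation":[0.08,0.03,0.03]}, th 5
{"dp":[0.0,-0.5,13.4],"rotation":[0.08,0.03,0.03]}, th -2
```

{"fn": "move_arm", "kwargs": {"deltas": [{"dp": [0, -2.5, 14], "rotation": [0, 0, 0]}, {"dp": [0, -5, 12.4], "rotation": [0, 0, 0]}, {"dp": [0, -3.5, 12.9], "rotation": [0, 0, 0]}, {"dp": [0, -2, 13.3], "rotation": [0, 0, 0]}, {"dp": [0, -0.4, 13.4], "rotation": [0, 0, 0]}]}}

```text
t: 11.63
eef_pos: [0.5917, -0.0794, 0.2505]
ee_rot: [-1.614, -0.004, 1.54]
force: [7.6, -0.9, -1.9]
width: 0.0177
```

```bash
python3 -c "
from h import *
lev(-60)"
```

```text
t 11.63 th 3.1 r 119.6 y -108.2 w 17.7 F [ 7.6312 -0.8975 -1.9266] M [-0.23   -2.8438 -0.0105] q [ 0.1977  0.1902 -0.168   0.0065 -1.1695 -0.2314]
rot err [2.4777 0.2372 0.2329]
{"dp":[0.1,9.1,14.4],"rotation":[0.50,0.05,0.05]}, th -4
{"dp":[0.1,1.1,13.4],"rotation":[0.50,0.05,0.05]}, th -11
{"dp":[0.1,2.8,13.1],"rotation":[0.50,0.05,0.05]}, th -18
{"dp":[0.1,4.3,12.7],"rotation":[0.50,0.05,0.05]}, th -25
{"dp":[0.0,5.9,12.1],"rotation":[0.50,0.05,0.05]}, th -32
```

{"fn": "move_arm", "kwargs": {"deltas": [{"dp": [0, 6, 12], "rotation": [0.5, 0, 0]}, {"dp": [0, 4, 13], "rotation": [0.5, 0, 0]}, {"dp": [0, 4, 13.1], "rotation": [0.5, 0, 0]}, {"dp": [0, 4.5, 12.7], "rotation": [0.5, 0, 0]}]}}

```text
t: 11.97
eef_pos: [0.5566, -0.0781, 0.2485]
ee_rot: [-1.628, -0.005, 1.544]
force: [8.0, -1.6, 2.1]
width: 0.0171
```

```bash
python3 -c "
from h import *
lev(-60)"
```

```text
t 11.97 th -13.8 r 120.9 y -108.2 w 17.1 F [ 8.0335 -1.5735  2.0934] M [-0.2735 -2.7669 -0.0547] q [ 0.2153  0.1239 -0.2554  0.01   -1.1349 -0.2464]
rot err [3.2702 0.4797 0.2876]
{"dp":[0.1,14.0,11.0],"rotation":[0.65,0.10,0.06]}, th -21
{"dp":[0.1,4.8,12.5],"rotation":[0.65,0.10,0.06]}, th -28
{"dp":[0.1,6.3,11.9],"rotation":[0.65,0.10,0.06]}, th -35
{"dp":[0.1,7.7,11.0],"rotation":[0.65,0.10,0.06]}, th -42
{"dp":[0.0,9.0,10.0],"rotation":[0.65,0.10,0.06]}, th -49
```

{"fn": "move_arm", "kwargs": {"deltas": [{"dp": [0, 11, 13], "rotation": [1, 0, 0]}, {"dp": [0, 9, 13], "rotation": [1, 0, 0]}, {"dp": [0, 10, 13], "rotation": [1, 0, 0]}, {"dp": [0, 10, 13], "rotation": [1, 0, 0]}]}}

```text
t: 12.3
eef_pos: [0.5194, -0.0772, 0.2261]
ee_rot: [-1.602, -0.005, 1.549]
force: [5.2, -0.6, 4.3]
width: 0.0173
```

```bash
python3 -c "
from h import *
lev(-60)"
```

```text
t 12.30 th -34.6 r 115.6 y -108.6 w 17.3 F [ 5.1607 -0.6393  4.2705] M [ 0.1055 -2.21   -0.1525] q [ 0.2286  0.0918 -0.341   0.0033 -1.106  -0.2521]
rot err [1.8126 0.7688 0.303 ]
{"dp":[0.2,12.6,7.8],"rotation":[0.36,0.15,0.06]}, th -42
{"dp":[0.2,9.2,9.8],"rotation":[0.36,0.15,0.06]}, th -49
{"dp":[0.2,10.3,8.6],"rotation":[0.36,0.15,0.06]}, th -56
{"dp":[0.2,7.0,4.7],"rotation":[0.36,0.15,0.06]}, th -60
```

{"fn": "move_arm", "kwargs": {"deltas": [{"dp": [0, 13, 8.5], "rotation": [0.5, 0, 0]}, {"dp": [0, 12, 9.8], "rotation": [0.4, 0, 0]}, {"dp": [0, 12, 8.6], "rotation": [0.4, 0, 0]}, {"dp": [0, 11, 6], "rotation": [0.4, 0, 0]}]}}

```text
t: 12.63
eef_pos: [0.4906, -0.0768, 0.1899]
ee_rot: [-1.593, -0.006, 1.551]
force: [-4.4, 0.6, 8.8]
width: 0.0174
```

```bash
python3 -c "
from h import *
lev(-63)"
```

```text
t 12.63 th -58.0 r 111.1 y -109.2 w 17.4 F [-4.4193  0.5856  8.8271] M [ 0.711   1.1418 -0.1222] q [ 0.2414  0.0785 -0.4424  0.0002 -1.0267 -0.261 ]
rot err [1.2809 0.9119 0.3431]
{"dp":[0.3,8.9,4.0],"rotation":[0.26,0.18,0.07]}, th -63
```

Near the stop. I'll push a little more, then hold while the pins slide out.

{"fn": "move_arm", "kwargs": {"deltas": [{"dp": [0, 6, 4], "rotation": [0.3, 0, 0]}, {"dp": [0, 4, 3], "rotation": [0, 0, 0]}, {"dp": [0, 3, 2], "rotation": [0, 0, 0]}, {"dp": [0, 2, 1], "rotation": [0, 0, 0]}, {"dp": [0, 2, 1], "rotation": [0, 0, 0]}]}}

```text
t: 13.05
eef_pos: [0.4898, -0.0768, 0.1873]
ee_rot: [-1.62, -0.006, 1.556]
force: [-0.3, -0.2, 7.6]
width: 0.0169
```

{"fn": "move_arm", "kwargs": {"deltas": [{"dp": [0, 1, 1], "rotation": [0, 0, 0]}, {"dp": [0, 1, 1], "rotation": [0, 0, 0]}, {"dp": [0, 1, 1], "rotation": [0, 0, 0]}]}}

```text
t: 13.3
eef_pos: [0.49, -0.0767, 0.1872]
ee_rot: [-1.629, -0.007, 1.556]
force: [2.5, -0.8, 6.3]
width: 0.0167
```

```bash
python3 -c "
from h import *
lev(-63)
for n in('top','scene','wrist'):
  f=save(n,n+'5')
f=dict(np.load('pics/top5.npz'));c=f['pixels'][110:280,130:400,::-1]; cv2.imwrite('pics/top5z.png',cv2.resize(c,None,fx=2.9,fy=2.9,interpolation=cv2.INTER_CUBIC))
f=dict(np.load('pics/scene5.npz'));c=f['pixels'][140:360,120:370,::-1]; cv2.imwrite('pics/s5z.png',cv2.resize(c,None,fx=2.7,fy=2.7,interpolation=cv2.INTER_CUBIC))
"
```

```text
t 13.30 th -59.5 r 110.8 y -109.2 w 16.7 F [ 2.539  -0.8248  6.3295] M [-0.1295 -0.8286 -0.1427] q [ 0.2489  0.0573 -0.478   0.0106 -0.9779 -0.2691]
rot err [3.3098 1.2012 0.4084]
{"dp":[0.3,6.1,2.9],"rotation":[0.66,0.24,0.08]}, th -63
```

View pics/s5z.png

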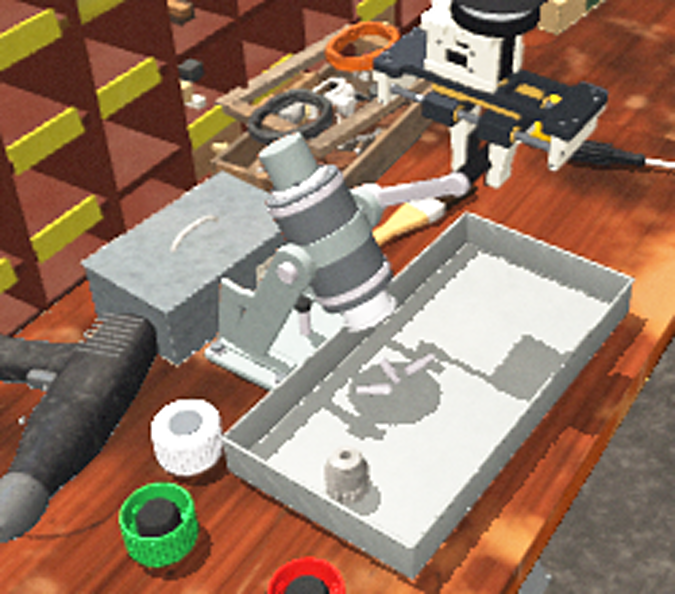

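View pics/top5z.png

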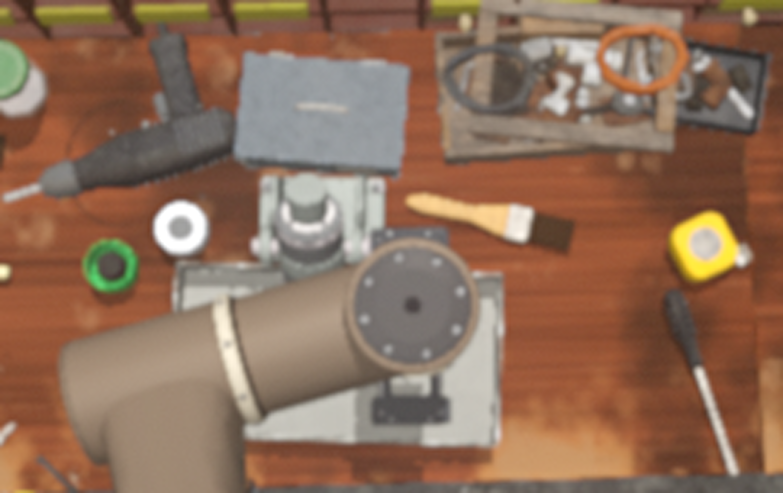

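View pics/wrist5.png

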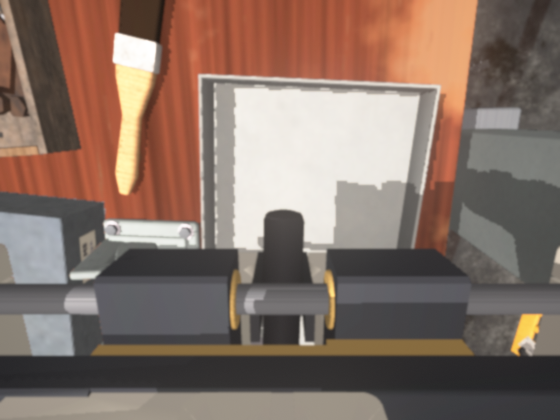

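The scene view shows all three pins lying in the tray at about (370,385), (390,370) and (420,365) in the zoomed picture. The barrel is fully tipped and the cap stands at (187,435). Now I'll swing the barrel back.

```bash
python3 -c "
from h import *
lev(61)"
```

```text
t 13.45 th -59.5 r 110.8 y -109.2 w 17.3 F [ 2.7127 -0.5131  6.1626] M [-0.0936 -0.8609 -0.1633] q [ 0.2489  0.0574 -0.4779  0.0106 -0.9782 -0.2691]
rot err [3.2963 1.2038 0.4021]
{"dp":[0.2,-10.2,-8.8],"rotation":[0.66,0.24,0.08]}, th -53
{"dp":[0.2,-9.6,-9.4],"rotation":[0.66,0.24,0.08]}, th -46
{"dp":[0.2,-8.4,-10.5],"rotation":[0.66,0.24,0.08]}, th -39
{"dp":[0.1,-7.1,-11.4],"rotation":[0.66,0.24,0.08]}, th -32
{"dp":[-0.2,-5.6,-12.2],"rotation":[0.66,0.24,0.08]}, th -25
```

{"fn": "move_arm", "kwargs": {"deltas": [{"dp": [0.2, -10.2, -8.8], "rotation": [0.7, 0.2, 0]}, {"dp": [0.2, -9.6, -9.4], "rotation": [0.7, 0.2, 0]}, {"dp": [0.2, -8.4, -10.5], "rotation": [0.7, 0.2, 0]}, {"dp": [0.1, -7, -11.4], "rotation": [0.7, 0.2, 0]}, {"dp": [-0.2, -5.6, -12.2], "rotation": [0.7, 0.2, 0]}]}}

```text
t: 13.87
eef_pos: [0.5155, -0.0783, 0.2205]
ee_rot: [-1.513, -0.007, 1.533]
force: [-28.5, 11.3, 25.6]
width: 0.0173
```

```bash
python3 -c "
from h import *
lev(61)"
```

```text
t 13.87 th -37.1 r 112.3 y -109.9 w 17.3 F [-28.5118  11.2707  25.645 ] M [ 3.85   10.8064 -0.1512] q [ 0.2096  0.1474 -0.2797 -0.0224 -1.1985 -0.2381]
rot err [-3.3291 -0.0967  0.3972]
{"dp":[0.5,-6.3,-12.2],"rotation":[-0.67,-0.02,0.08]}, th -30
{"dp":[0.5,-6.7,-11.6],"rotation":[-0.67,-0.02,0.08]}, th -23
{"dp":[0.5,-5.2,-12.4],"rotation":[-0.67,-0.02,0.08]}, th -16
{"dp":[0.5,-3.7,-12.9],"rotation":[-0.67,-0.02,0.08]}, th -9
{"dp":[0.0,-2.1,-13.3],"rotation":[-0.67,-0.02,0.08]}, th -2
```

```bash
python3 -c "
from h import *
f=save('scene','scene6');c=f['pixels'][140:300,170:370,::-1]; cv2.imwrite('pics/s6z.png',cv2.resize(c,None,fx=3.7,fy=3.7,interpolation=cv2.INTER_CUBIC))
lev(61,n=1); save('wrist','wrist6')"
```

```text
t 13.92 th -36.0 r 111.7 y -110.5 w 17.0 F [-21.6888   5.0442  29.0421] M [1.8581 9.3523 0.0144] q [ 0.2088  0.1505 -0.2748 -0.0204 -1.2013 -0.2375]
rot err [-3.3603 -0.0649  0.2845]
{"dp":[0.7,-6.6,-12.0],"rotation":[-0.67,-0.01,0.06]}, th -29
```

View pics/s6z.png

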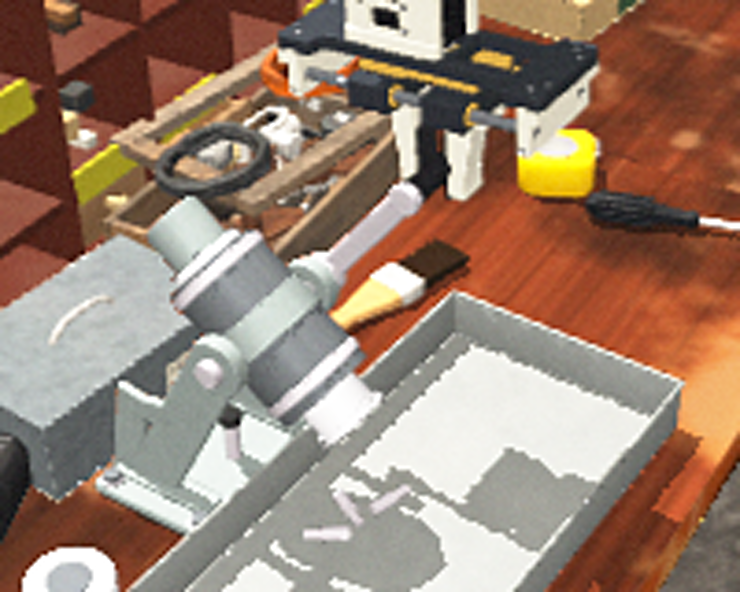

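View pics/wrist6.png

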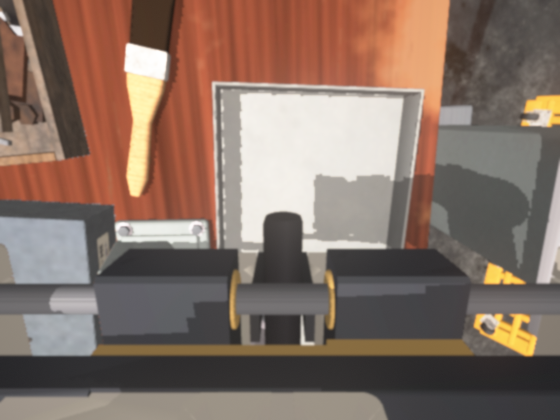

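```bash
python3 -c "
from h import *
lev(61,step=6,r=.117)"
```

```text
t 13.97 th -36.1 r 111.7 y -110.5 w 17.4 F [-21.811    5.7686  25.4598] M [ 2.1668  8.3503 -0.0499] q [ 0.2091  0.1488 -0.277  -0.0199 -1.198  -0.238 ]
rot err [-3.1957 -0.0645  0.2948]
{"dp":[0.7,-11.3,-6.5],"rotation":[-0.64,-0.01,0.06]}, th -30
{"dp":[0.7,-6.2,-10.6],"rotation":[-0.64,-0.01,0.06]}, th -24
{"dp":[0.7,-5.0,-11.2],"rotation":[-0.64,-0.01,0.06]}, th -18
{"dp":[0.7,-3.8,-11.6],"rotation":[-0.64,-0.01,0.06]}, th -12
{"dp":[0.0,-2.6,-12.0],"rotation":[-0.64,-0.01,0.06]}, th -6
```

{"fn": "move_arm", "kwargs": {"deltas": [{"dp": [0.5, -8, -2], "rotation": [-0.6, 0, 0]}, {"dp": [0.5, -6, -5], "rotation": [-0.6, 0, 0]}]}}

```text
t: 14.13
eef_pos: [0.5216, -0.0779, 0.229]
ee_rot: [-1.525, -0.006, 1.532]
force: [1.8, -6.6, -13.2]
width: 0.0172
```

```bash
python3 -c "
from h import *
lev(61,step=6,r=.115)"
```

```text
t 14.13 th -32.3 r 115.9 y -109.2 w 17.2 F [  1.8266  -6.6162 -13.233 ] M [-2.3731 -0.8771  0.1429] q [ 0.2105  0.1432 -0.2657 -0.0187 -1.2045 -0.2422]
rot err [-2.603  -0.1867  0.3751]
{"dp":[0.4,-5.6,-10.8],"rotation":[-0.52,-0.04,0.08]}, th -26
{"dp":[0.4,-5.3,-10.8],"rotation":[-0.52,-0.04,0.08]}, th -20
{"dp":[0.4,-4.1,-11.3],"rotation":[-0.52,-0.04,0.08]}, th -14
{"dp":[0.4,-2.9,-11.7],"rotation":[-0.52,-0.04,0.08]}, th -8
{"dp":[0.0,-1.7,-11.9],"rotation":[-0.52,-0.04,0.08]}, th -2
```

{"fn": "move_arm", "kwargs": {"deltas": [{"dp": [0.3, -4.5, -10.8], "rotation": [-0.5, 0, 0]}, {"dp": [0.3, -5, -10.8], "rotation": [-0.5, 0, 0]}, {"dp": [0.3, -4, -11.3], "rotation": [-0.5, 0, 0]}], "squeeze": 12}}

```text
t: 14.38
eef_pos: [0.5422, -0.0799, 0.2386]
ee_rot: [-1.525, -0.004, 1.531]
force: [-9.3, 2.4, 9.2]
width: 0.0171
```

```bash
python3 -c "
from h import *
lev(61,step=6,r=.114)"
```

```text
t 14.38 th -21.0 r 115.3 y -110.4 w 17.1 F [-9.3154  2.4397  9.1869] M [0.8778 3.7215 0.0771] q [ 0.2007  0.1717 -0.2097 -0.0153 -1.2334 -0.2353]
rot err [-2.6435 -0.2569  0.2071]
{"dp":[0.7,-3.0,-11.7],"rotation":[-0.53,-0.05,0.04]}, th -15
{"dp":[0.7,-3.0,-11.5],"rotation":[-0.53,-0.05,0.04]}, th -9
{"dp":[0.7,-1.8,-11.8],"rotation":[-0.53,-0.05,0.04]}, th -3
{"dp":[0.7,-0.5,-11.9],"rotation":[-0.53,-0.05,0.04]}, th 3
{"dp":[0.0,0.7,-11.9],"rotation":[-0.53,-0.05,0.04]}, th 9
```

{"fn": "move_arm", "kwargs": {"deltas": [{"dp": [0.5, -4.5, -11.7], "rotation": [-0.5, 0, 0]}, {"dp": [0.5, -3.5, -11.5], "rotation": [-0.5, 0, 0]}, {"dp": [0.5, -2, -11.8], "rotation": [-0.5, 0, 0]}, {"dp": [0.3, -0.7, -11.9], "rotation": [-0.5, 0, 0]}]}}

```text
t: 14.72
eef_pos: [0.5788, -0.0815, 0.2464]
ee_rot: [-1.536, -0.001, 1.53]
force: [-5.2, 1.9, 5.4]
width: 0.0179
```

```bash
python3 -c "
from h import *
lev(61,step=6,r=.115)"
```

```text
t 14.72 th -2.4 r 115.5 y -110.7 w 17.9 F [-5.2036  1.9448  5.3632] M [0.6816 2.2305 0.0579] q [ 0.1885  0.2204 -0.1319 -0.009  -1.2523 -0.2261]
rot err [-1.9951 -0.2907  0.0454]
{"dp":[0.7,0.2,-12.1],"rotation":[-0.40,-0.06,0.01]}, th 4
{"dp":[0.7,1.0,-12.0],"rotation":[-0.40,-0.06,0.01]}, th 10
{"dp":[0.7,2.2,-11.8],"rotation":[-0.40,-0.06,0.01]}, th 16
{"dp":[0.7,3.4,-11.5],"rotation":[-0.40,-0.06,0.01]}, th 22
{"dp":[0.1,4.6,-11.1],"rotation":[-0.40,-0.06,0.01]}, th 28
```

{"fn": "move_arm", "kwargs": {"deltas": [{"dp": [0.5, -0.5, -12], "rotation": [-0.4, 0, 0]}, {"dp": [0.5, 0.8, -12], "rotation": [-0.4, 0, 0]}, {"dp": [0.5, 2.2, -11.8], "rotation": [-0.4, 0, 0]}, {"dp": [0.5, 3.4, -11.5], "rotation": [-0.4, 0, 0]}, {"dp": [0, 4.6, -11.1], "rotation": [-0.4, 0, 0]}]}}

```text
t: 15.13
eef_pos: [0.6293, -0.0835, 0.2332]
ee_rot: [-1.552, 0.002, 1.53]
force: [-2.9, 3.5, 4.8]
width: 0.0175
```

```bash
python3 -c "
from h import *
lev(61,step=6,r=.114)"
```

```text
t 15.13 th 23.9 r 111.8 y -110.9 w 17.5 F [-2.86    3.4577  4.7901] M [1.2012 1.3083 0.0346] q [ 0.1738  0.3008 -0.0559 -0.0021 -1.2331 -0.2139]
rot err [-1.0852 -0.303  -0.1192]
{"dp":[0.8,3.2,-11.6],"rotation":[-0.22,-0.06,-0.02]}, th 30
{"dp":[0.8,6.3,-10.1],"rotation":[-0.22,-0.06,-0.02]}, th 36
{"dp":[0.8,7.3,-9.4],"rotation":[-0.22,-0.06,-0.02]}, th 42
{"dp":[0.8,8.3,-8.6],"rotation":[-0.22,-0.06,-0.02]}, th 48
{"dp":[0.1,9.1,-7.7],"rotation":[-0.22,-0.06,-0.02]}, th 54
```

{"fn": "move_arm", "kwargs": {"deltas": [{"dp": [0.6, 3.5, -11.6], "rotation": [-0.2, 0, 0]}, {"dp": [0.6, 6.3, -10.1], "rotation": [-0.2, 0, 0]}, {"dp": [0.6, 7.3, -9.4], "rotation": [-0.2, 0, 0]}, {"dp": [0.6, 8.3, -8.6], "rotation": [-0.2, 0, 0]}]}}

```text
t: 15.47
eef_pos: [0.6654, -0.0847, 0.2049]
ee_rot: [-1.555, 0.005, 1.53]
force: [-3.7, -2.6, 4.1]
width: 0.0177
```

```bash
python3 -c "
from h import *
lev(61,step=6,r=.112)"
```

```text
t 15.47 th 47.8 r 110.0 y -110.7 w 17.7 F [-3.7413 -2.647   4.1238] M [-0.6931  1.6182  0.037 ] q [ 0.1644  0.3743 -0.0157  0.0019 -1.1975 -0.2063]
rot err [-0.9154 -0.3265 -0.2897]
{"dp":[0.8,7.6,-9.0],"rotation":[-0.18,-0.07,-0.06]}, th 54
{"dp":[0.8,9.7,-6.6],"rotation":[-0.18,-0.07,-0.06]}, th 60
{"dp":[0.7,2.0,-1.2],"rotation":[-0.18,-0.07,-0.06]}, th 61
```

{"fn": "move_arm", "kwargs": {"deltas": [{"dp": [0.6, 8, -8.5], "rotation": [-0.2, 0, 0]}, {"dp": [0.6, 9.7, -6.6], "rotation": [-0.2, 0, 0]}, {"dp": [0, 5, -3], "rotation": [0, 0, 0]}, {"dp": [0, 3, -1.5], "rotation": [0, 0, 0]}]}}

```text
t: 15.8
eef_pos: [0.6786, -0.0866, 0.1739]
ee_rot: [-1.544, 0.009, 1.529]
force: [-10.7, 0.1, 17.3]
width: 0.0172
```

```bash
python3 -c "
from h import *
lev(61,step=6,r=.111)"
```

```text
t 15.80 th 65.7 r 104.2 y -112.1 w 17.2 F [-10.706    0.088   17.3068] M [0.3169 3.6184 0.014 ] q [ 0.1592  0.4225 -0.0148  0.0038 -1.1619 -0.2031]
rot err [-1.5557 -0.3888 -0.5158]
{"dp":[0.9,-11.0,-1.9],"rotation":[-0.31,-0.08,-0.10]}, th 61
```

{"fn": "move_arm", "kwargs": {"deltas": [{"dp": [0, -3, 0], "rotation": [-0.3, 0, 0]}, {"dp": [0, -2, 0], "rotation": [-0.3, 0, 0]}, {"dp": [0, 0, 0], "rotation": [0, 0, 0]}, {"dp": [0, 0, 0], "rotation": [0, 0, 0]}, {"dp": [0, -10, 0], "rotation": [0, 0, 0]}], "jaw": 0}}

```text
t: 16.22
eef_pos: [0.6788, -0.0849, 0.1825]
ee_rot: [-1.55, 0.007, 1.528]
force: [-0.5, -0.1, -0.1]
width: 0.0452
```

{"fn": "move_arm", "kwargs": {"deltas": [{"dp": [0, -25, 0], "rotation": [0, 0, 0]}, {"dp": [0, -38, 0], "rotation": [0, 0, 0]}, {"dp": [0, -38, 0], "rotation": [0, 0, 0]}]}}

```text
t: 16.47
eef_pos: [0.6781, -0.0835, 0.2793]
ee_rot: [-1.537, 0.007, 1.528]
force: [1.4, 0.5, 0.7]
width: 0.0654
```

```bash
cat > cl.py <<'E'
from h import *
import sys
def look(fn):
    s=st(); f=save('wrist',fn)
    T=np.eye(4);T[:3,:3]=Rm(s['ee_rot']);T[:3,3]=s['eef_pos']
    P=cloud(f,T@f['mount']); W=R.from_euler('z',SYAW).as_matrix()
    return (P-np.array([SX,SY,0]))@W, f
E
python3 - <<'E'
from cl import *
q,f=look('w7'); q=q[:245].reshape(-1,3)
m=(abs(q[:,0]-.0953)<.04)&(q[:,1]<-.075)&(q[:,1]>-.15)&(abs(q[:,2]-.205)<.04)&(q[:,2]>.17); Q=q[m]; print(m.sum(),Q.min(0),Q.max(0),np.median(Q,0))
from scipy.optimize import least_squares
r=least_squares(lambda c: np.hypot(Q[:,0]-c[0],Q[:,2]-c[1])-.009,[.095,.205],loss='soft_l1',f_scale=.001); print(r.x, np.degrees(np.arctan2(r.x[0],r.x[1]-.15)),np.hypot(r.x[0],r.x[1]-.15))
s=st(); print(s['t'],s['eef_pos'],s['q'])
E
```

```text
1624 [ 0.0872 -0.1441  0.1994] [ 0.1048 -0.0962  0.2157] [ 0.0959 -0.1221  0.2125]
[0.0958 0.2048] 60.21588523716388 0.11036036921827137
16.5167 [ 0.6813 -0.0843  0.289 ] [ 0.1621  0.363   0.1566  0.0038 -1.3877 -0.2052]
```

View pics/w7.png

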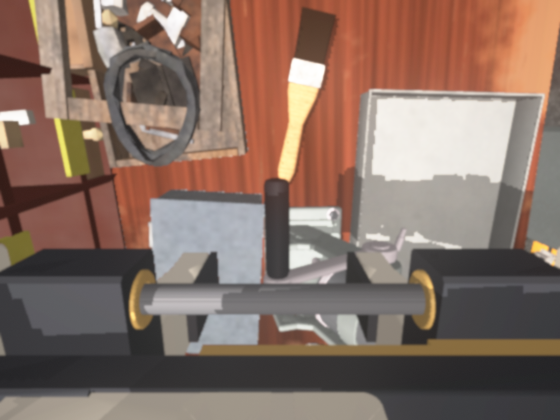

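The lever fits at 60.2°, so the barrel is back at rest. Next, fetch the cap.

Run:
```python
from h import *
plan(np.array([.633,.1947,.20]),Rm([-1.571,0,3.102]),vmax=38)
```

```text
t 16.52 dist 296.8 rot 90.2 n 13 pos [ 0.6813 -0.0843  0.289 ] q [ 0.1621  0.363   0.1566  0.0038 -1.3877 -0.2052] w 0.0694 F [ 2.8564 -0.8007 10.6723] M [-0.1625 -0.6578 -0.0225]
{"dp":[21.3,6.8,4.5],"rotation":[-0.11,-6.93,0.05]},
{"dp":[21.7,6.7,1.9],"rotation":[-0.11,-6.93,0.05]},
{"dp":[21.8,6.7,-0.8],"rotation":[-0.11,-6.93,0.05]},
{"dp":[21.6,6.7,-3.4],"rotation":[-0.11,-6.93,0.05]},
{"dp":[21.0,6.7,-5.9],"rotation":[-0.11,-6.93,0.05]}

{"dp":[20.1,6.7,-8.4],"rotation":[-0.11,-6.93,0.05]},
{"dp":[19.0,6.7,-10.8],"rotation":[-0.11,-6.93,0.05]},
{"dp":[17.5,6.7,-13.0],"rotation":[-0.11,-6.93,0.05]},
{"dp":[15.9,6.7,-15.0],"rotation":[-0.11,-6.93,0.05]},
{"dp":[13.9,6.7,-16.8],"rotation":[-0.11,-6.93,0.05]}

{"dp":[11.8,6.8,-18.3],"rotation":[-0.11,-6.93,0.05]},
{"dp":[9.5,6.8,-19.6],"rotation":[-0.11,-6.93,0.05]},
{"dp":[7.1,6.8,-20.6],"rotation":[-0.11,-6.93,0.05]},
```

{"fn": "move_arm", "kwargs": {"deltas": [{"dp": [21.3, -2, 4.5], "rotation": [0, -6.9, 0]}, {"dp": [21.7, -2, 1.9], "rotation": [0, -6.9, 0]}, {"dp": [21.8, 0, -0.8], "rotation": [0, -6.9, 0]}, {"dp": [21.6, 0, -3.4], "rotation": [0, -6.9, 0]}, {"dp": [21, 0, -5.9], "rotation": [0, -6.9, 0]}]}}

```text
t: 16.93
eef_pos: [0.6668, 0.0233, 0.3027]
ee_rot: [-1.563, 0.001, 2.145]
force: [0.9, -0.8, -0.0]
width: 0.0872
```

{"fn": "move_arm", "kwargs": {"deltas": [{"dp": [20, 0, -8.4], "rotation": [0, -6.9, 0]}, {"dp": [19, 2, -10.8], "rotation": [0, -6.9, 0]}, {"dp": [17.5, 10, -13], "rotation": [0, -6.9, 0]}, {"dp": [15.9, 15, -15], "rotation": [0, -6.9, 0]}, {"dp": [13.9, 20, -16.8], "rotation": [0, -6.9, 0]}]}}

```text
t: 17.35
eef_pos: [0.6492, 0.137, 0.2636]
ee_rot: [-1.575, 0.009, 2.771]
force: [1.4, -0.2, 0.3]
width: 0.0876
```

Run:
```python
from h import *
plan(np.array([.633,.1947,.14]),Rm([-1.571,0,3.102]),vmax=35)
```

```text
t 17.35 dist 137.4 rot 19.0 n 4 pos [0.6492 0.137  0.2636] q [ 0.5037  0.3147  0.0305  0.0044 -1.278   0.6949] w 0.0876 F [ 1.3564 -0.2334  0.3111] M [ 0.0716 -0.0455 -0.0135]
{"dp":[9.3,30.9,-11.9],"rotation":[0.03,-4.75,-0.13]},
{"dp":[8.2,30.9,-12.6],"rotation":[0.03,-4.75,-0.13]},
{"dp":[7.0,30.9,-13.2],"rotation":[0.03,-4.75,-0.13]},
{"dp":[5.9,30.9,-13.8],"rotation":[0.03,-4.75,-0.13]},
```

{"fn": "move_arm", "kwargs": {"deltas": [{"dp": [9.3, 20, -14], "rotation": [0, -4.8, 0]}, {"dp": [8.2, 28, -14], "rotation": [0, -4.8, 0]}, {"dp": [7, 30, -13.2], "rotation": [0, -4.8, 0]}, {"dp": [5.9, 25, -12], "rotation": [0, -4.8, 0]}, {"dp": [0, 0, 0], "rotation": [0, 0, 0]}]}}

```text
t: 17.77
eef_pos: [0.6327, 0.2046, 0.1576]
ee_rot: [-1.576, 0.015, 3.135]
force: [-1.0, -1.2, -1.1]
width: 0.0876
```

Run:
```python
from cl import *
plan(np.array([.633,.1947,.010]),Rm([-1.571,0,3.102]),vmax=35)
q,f=look('w8'); rgb=f['pixels'].astype(int)
Q=q[:250].reshape(-1,3); m=(abs(Q[:,0]-.037)<.05)&(abs(Q[:,1]-.166)<.05)&(Q[:,2]>.006)&(Q[:,2]<.05); Q=Q[m]; print(m.sum(),Q.min(0),Q.max(0))
from scipy.optimize import least_squares
S=Q[(Q[:,2]<.030)]
r=least_squares(lambda c: np.hypot(S[:,0]-c[0],S[:,1]-c[1])-.030,[.037,.166],loss='soft_l1',f_scale=.001); c=r.x; print('cap stand',c,'world',SW([c[0],c[1],0]),len(S))
```

```text
t 17.77 dist 148.0 rot 2.1 n 5 pos [0.6327 0.2046 0.1576] q [ 0.608   0.3807 -0.12    0.005  -1.0554  0.9537] w 0.0876 F [-0.9771 -1.2475 -1.0676] M [-0.1399  0.2278  0.0036]
{"dp":[0.4,29.5,2.1],"rotation":[0.06,0.38,-0.17]},
{"dp":[0.3,29.5,2.1],"rotation":[0.06,0.38,-0.17]},
{"dp":[0.2,29.5,2.1],"rotation":[0.06,0.38,-0.17]},
{"dp":[0.1,29.5,2.0],"rotation":[0.06,0.38,-0.17]},
{"dp":[-0.0,29.5,2.0],"rotation":[0.06,0.38,-0.17]}

3803 [-0.0053  0.1168  0.006 ] [0.0714 0.1976 0.0393]
cap stand [0.0395 0.1665] world [0.6336 0.1939 0.    ] 285
```

View pics/w8.png

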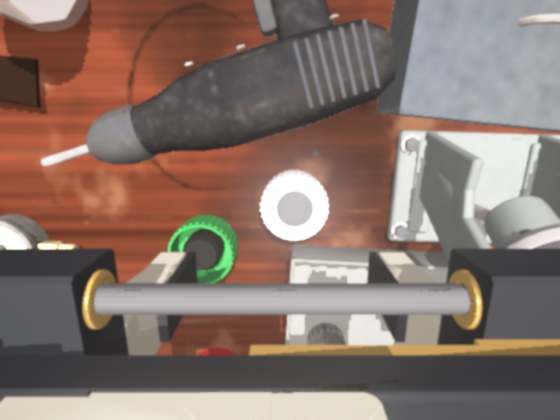

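The cap stands at (295,205), measured at world (0.634, 0.194), which is where I left it. Descending.

{"fn": "move_arm", "kwargs": {"deltas": [{"dp": [0, 26, 3.5], "rotation": [0, 0.5, -0.3]}, {"dp": [0, 29, 3], "rotation": [0, 0.5, -0.3]}, {"dp": [0, 29, 2], "rotation": [0, 0.5, -0.3]}, {"dp": [0, 25, 1.5], "rotation": [0, 0.5, 0]}]}}

```text
t: 18.15
eef_pos: [0.645, 0.1985, 0.0625]
ee_rot: [-1.587, 0.021, 3.091]
force: [-0.3, -0.8, -0.9]
width: 0.0877
```

Run:
```python
from cl import *
plan(np.array([.633,.1942,.010]),Rm([-1.571,0,3.102]),vmax=12)
```

```text
t 18.15 dist 54.0 rot 1.6 n 5 pos [0.645  0.1985 0.0625] q [ 0.5866  0.4788 -0.2033 -0.0004 -0.862   0.9339] w 0.0877 F [-0.3125 -0.7693 -0.9297] M [-0.0745  0.1009 -0.0053]
{"dp":[2.6,10.4,1.1],"rotation":[0.18,-0.13,-0.24]},
{"dp":[2.5,10.4,1.1],"rotation":[0.18,-0.13,-0.24]},
{"dp":[2.5,10.5,1.1],"rotation":[0.18,-0.13,-0.24]},
{"dp":[2.4,10.5,1.0],"rotation":[0.18,-0.13,-0.24]},
{"dp":[2.4,10.5,1.0],"rotation":[0.18,-0.13,-0.24]}
```

{"fn": "move_arm", "kwargs": {"deltas": [{"dp": [5, 8, 1.5], "rotation": [0.2, -0.1, -0.3]}, {"dp": [4, 11, 1.5], "rotation": [0.2, -0.1, -0.3]}, {"dp": [2, 11, 1], "rotation": [0.2, -0.1, -0.3]}, {"dp": [1, 10, 0.5], "rotation": [0.2, -0.1, -0.2]}, {"dp": [0, 0, 0], "rotation": [0, 0, 0]}]}}

```text
t: 18.57
eef_pos: [0.635, 0.1936, 0.0221]
ee_rot: [-1.573, 0.003, 3.092]
force: [-0.5, -0.2, -0.3]
width: 0.0873
```

Run:
```python
from cl import *
plan(np.array([.633,.1942,.010]),Rm([-1.571,0,3.102]),vmax=12)
```

```text
t 18.57 dist 12.3 rot 0.6 n 2 pos [0.635  0.1936 0.0221] q [ 0.5892  0.5207 -0.243   0.0005 -0.8036  0.9321] w 0.0873 F [-0.5022 -0.2035 -0.2614] M [-0.0952  0.1194 -0.0298]
{"dp":[1.0,6.0,-0.2],"rotation":[0.04,-0.27,-0.09]},
{"dp":[1.0,6.0,-0.3],"rotation":[0.04,-0.27,-0.09]},
```

{"fn": "move_arm", "kwargs": {"deltas": [{"dp": [1, 6, -0.2], "rotation": [0, -0.3, -0.1]}, {"dp": [0.7, 5, -0.3], "rotation": [0, -0.3, 0]}, {"dp": [0, 0, 0], "rotation": [0, 0, 0]}, {"dp": [0, 0, 0], "rotation": [0, 0, 0]}, {"dp": [0, 0, 0], "rotation": [0, 0, 0]}], "jaw": 255, "squeeze": 45}}

```text
t: 18.98
eef_pos: [0.6352, 0.1956, 0.0128]
ee_rot: [-1.575, 0.005, 3.105]
force: [-0.4, -1.1, -1.1]
width: 0.0601
```

{"fn": "move_arm", "kwargs": {"deltas": [{"dp": [0, 0, 0], "rotation": [0, 0, 0]}, {"dp": [0, 0, 0], "rotation": [0, 0, 0]}]}}

```text
t: 19.15
eef_pos: [0.6353, 0.1958, 0.0133]
ee_rot: [-1.575, 0.006, 3.105]
force: [0.1, 0.7, -1.3]
width: 0.0595
```

Run:
```python
from cl import *
plan(np.array([.633,.1942,.010]),Rm([-1.571,0,3.102]),vmax=12)
```

```text
t 19.15 dist 4.3 rot 0.4 n 1 pos [0.6353 0.1958 0.0133] q [ 0.5915  0.5309 -0.2499 -0.0001 -0.7832  0.9429] w 0.0595 F [ 0.1327  0.671  -1.2651] M [-0.079   0.0046  0.0228]
{"dp":[2.2,3.3,1.6],"rotation":[0.22,0.18,-0.32]},
```

{"fn": "move_arm", "kwargs": {"deltas": [{"dp": [0, -10, 0], "rotation": [0, 0, 0]}, {"dp": [0, -30, 0], "rotation": [0, 0, 0]}, {"dp": [0, -40, 0], "rotation": [0, 0, 0]}, {"dp": [0, -40, 0], "rotation": [0, 0, 0]}, {"dp": [0, -40, 0], "rotation": [0, 0, 0]}]}}

```text
t: 19.57
eef_pos: [0.6284, 0.1919, 0.1699]
ee_rot: [-1.564, -0.013, 3.103]
force: [1.3, 0.7, -1.3]
width: 0.0597
```

Run:
```python
from cl import *
plan(SW([-.03,.10,.30]),capR(168,15),vmax=36)
```

```text
t 19.57 dist 158.8 rot 19.7 n 5 pos [0.6284 0.1919 0.1699] q [ 0.5912  0.376  -0.0941 -0.0026 -1.1147  0.9425] w 0.0597 F [ 1.2708  0.7364 -1.31  ] M [ 0.1084 -0.2725 -0.0048]
{"dp":[13.2,-25.8,13.1],"rotation":[-0.41,2.36,3.13]},
{"dp":[11.2,-26.5,13.4],"rotation":[-0.41,2.36,3.13]},
{"dp":[9.2,-27.2,13.6],"rotation":[-0.41,2.36,3.13]},
{"dp":[7.1,-27.7,13.7],"rotation":[-0.41,2.36,3.13]},
{"dp":[5.0,-28.2,13.8],"rotation":[-0.41,2.36,3.13]}
```

{"fn": "move_arm", "kwargs": {"deltas": [{"dp": [13, -25, 11], "rotation": [-0.4, 2.4, 3.1]}, {"dp": [11, -26, 13], "rotation": [-0.4, 2.4, 3.1]}, {"dp": [9, -27, 13.6], "rotation": [-0.4, 2.4, 3.1]}, {"dp": [7, -27, 13.7], "rotation": [-0.4, 2.4, 3.1]}, {"dp": [5, -26, 13.8], "rotation": [-0.4, 2.4, 3.1]}]}}

```text
t: 19.98
eef_pos: [0.5662, 0.1324, 0.3097]
ee_rot: [-1.639, 0.272, 2.874]
force: [-0.5, -0.5, 0.1]
width: 0.0595
```

Run:
```python
from cl import *
plan(axpt(.145),capR(165),vmax=33)
```

```text
t 19.98 dist 117.9 rot 14.1 n 4 pos [0.5662 0.1324 0.3097] q [ 0.6833 -0.0078 -0.3723  0.2133 -1.0006  0.5325] w 0.0595 F [-0.4913 -0.5424  0.0958] M [0.0262 1.0132 0.0703]
{"dp":[7.6,4.8,28.1],"rotation":[-0.77,0.54,3.41]},
{"dp":[7.6,4.0,28.2],"rotation":[-0.77,0.54,3.41]},
{"dp":[7.5,3.2,28.3],"rotation":[-0.77,0.54,3.41]},
{"dp":[7.4,2.4,28.4],"rotation":[-0.77,0.54,3.41]},
```

{"fn": "move_arm", "kwargs": {"deltas": [{"dp": [7.6, 3, 26], "rotation": [-0.8, 0.5, 3.4]}, {"dp": [7.6, 4, 28], "rotation": [-0.8, 0.5, 3.4]}, {"dp": [7.5, 3.2, 28], "rotation": [-0.8, 0.5, 3.4]}, {"dp": [7.4, 2.4, 26], "rotation": [-0.8, 0.5, 3.4]}, {"dp": [0, 0, 0], "rotation": [0, 0, 0]}]}}

```text
t: 20.4
eef_pos: [0.5083, 0.03, 0.2819]
ee_rot: [-1.739, 0.523, 2.798]
force: [-1.9, -3.4, -6.4]
width: 0.0598
```

Run:
```python
from cl import *
plan(axpt(.125),capR(165),vmax=33); capstat()
f=save('scene','scene9');c=f['pixels'][140:300,170:330,::-1]; cv2.imwrite('pics/s9z.png',cv2.resize(c,None,fx=3.5,fy=3.5)); save('wrist','w9')
```

```text
t 20.40 dist 29.4 rot 1.5 n 1 pos [0.5083 0.03   0.2819] q [ 0.6415 -0.2944 -0.8832  0.5828 -0.6151  0.2112] w 0.0598 F [-1.9185 -3.3511 -6.3753] M [-0.5137  2.8938 -0.3953]
{"dp":[-2.0,29.3,-2.1],"rotation":[0.92,-0.23,-1.12]},
t 20.40 h(grasp) 173.2  off x_c -3.2 y_c -1.8  phi 164.8 axis err 1.45 w 59.8 q [ 0.6415 -0.2944 -0.8832  0.5828 -0.6151  0.2112] F [-1.9185 -3.3511 -6.3753] M [-0.5137  2.8938 -0.3953] tool off [ 2.6037 -0.0917  2.5471]
```

View pics/s9z.png

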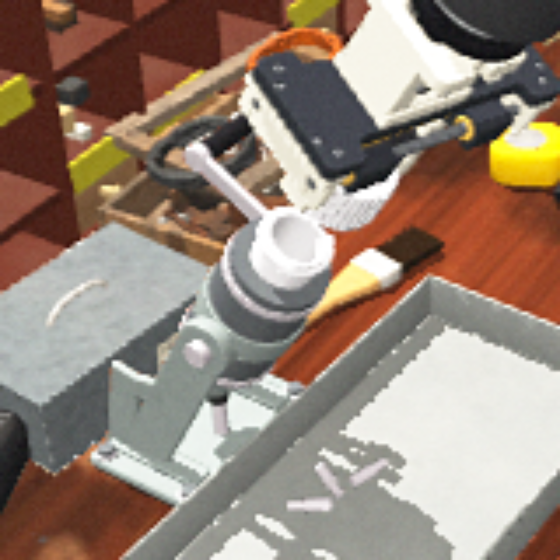

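View pics/w9.png

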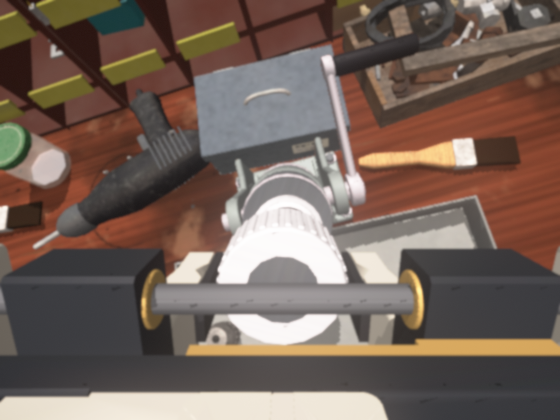

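Run:
```python
from h import *
from scipy.optimize import least_squares
f=dict(np.load('pics/w9.npz')); P=cloud(f,f['mount'])[150:262].reshape(-1,3)
m=(np.hypot(P[:,0],P[:,2])<.045)&(P[:,1]<.03)&(P[:,1]>-.045); Q=P[m]; print(m.sum(),Q.min(0),Q.max(0))
def res(p,full=False):
    x,z,a,b,t=p; ax=np.array([a,1,b]);ax/=np.linalg.norm(ax)
    L=Q-[x,0,z]; h=L@ax; r=np.linalg.norm(L-h[:,None]*ax,axis=1)
    # top at h=t (towards -y)
    return np.where(t-h>r-.030,t-h,r-.030)
r=least_squares(res,[0,0,0,0,-.03],loss='soft_l1',f_scale=.001); print(r.x,np.median(abs(res(r.x))))
r=least_squares(lambda p:res([p[0],p[1],0,0,p[2]]),[0,0,-.03],loss='soft_l1',f_scale=.001); print(r.x)
```

```text
5333 [-0.031  -0.0252 -0.0436] [-0.0072  0.0133  0.0435]
[ 0.     -0.0005 -0.002   0.0042 -0.023 ] 0.0004885150975363871Traceback (most recent call last):
  File "<stdin>", line 11, in <module>
    return func(*args, **kwargs)
    vector_fun = VectorFunction(
        fun_wrapped,
    ...<6 lines>...
        workers=workers
    )
    self._update_fun()
    ~~~~~~~~~~~~~~~~^^
    self.f = self.fun_wrapped(xp_copy(self.x))
             ~~~~~~~~~~~~~~~~^^^^^^^^^^^^^^^^^
    return np.atleast_1d(self.fun(x))
                         ~~~~~~~~^^^
    return self.f(x, *self.args, **self.kwargs)
           ~~~~~~^^^^^^^^^^^^^^^^^^^^^^^^^^^^^^
  File "<stdin>", line 11, in <lambda>
  File "<stdin>", line 6, in res
numpy._core._exceptions._UFuncOutputCastingError: Cannot cast ufunc 'divide' output from dtype('float64') to dtype('int64') with casting rule 'same_kind'
```

The cap sits centred and square in the pads, with its origin 13 mm behind the TCP. Now I'll align it and go in.

Run:
```python
from cl import *
plan(axpt(.123),capR(165),vmax=10); capstat()
```

```text
t 20.50 dist 35.9 rot 2.0 n 4 pos [0.5151 0.0352 0.2902] q [ 0.6427 -0.2892 -0.8637  0.5792 -0.6188  0.2168] w 0.0596 F [1.1041 0.7749 0.0791] M [0.1482 1.6812 0.0348]
{"dp":[1.6,8.7,1.5],"rotation":[0.34,-0.07,-0.36]},
{"dp":[1.5,8.7,1.5],"rotation":[0.34,-0.07,-0.36]},
{"dp":[1.5,8.7,1.4],"rotation":[0.34,-0.07,-0.36]},
{"dp":[1.4,8.8,1.4],"rotation":[0.34,-0.07,-0.36]},
t 20.50 h(grasp) 177.1  off x_c 6.7 y_c 3.7  phi 164.7 axis err 1.99 w 59.6 q [ 0.6427 -0.2892 -0.8637  0.5792 -0.6188  0.2168] F [1.1041 0.7749 0.0791] M [0.1482 1.6812 0.0348] tool off [-5.4561  0.2655 -5.3515]
```

{"fn": "move_arm", "kwargs": {"deltas": [{"dp": [2.5, 7, 2.5], "rotation": [0.5, 0, -0.5]}, {"dp": [1.5, 9, 1.5], "rotation": [0.4, 0, -0.4]}, {"dp": [1, 9, 1], "rotation": [0.3, 0, -0.3]}, {"dp": [0, 3, 0], "rotation": [0, 0, 0]}]}}

```text
t: 20.83
eef_pos: [0.5284, 0.034, 0.2668]
ee_rot: [-1.731, 0.511, 2.797]
force: [-0.3, -1.1, -2.0]
width: 0.0596
```

Run:
```python
from cl import *
plan(axpt(.115),capR(165),vmax=10); capstat()
```

```text
t 20.83 dist 17.6 rot 0.7 n 2 pos [0.5284 0.034  0.2668] q [ 0.6034 -0.2285 -0.8725  0.595  -0.5628  0.2137] w 0.0596 F [-0.3051 -1.1151 -1.9771] M [ 0.0253  2.0089 -0.001 ]
{"dp":[2.8,8.0,2.4],"rotation":[0.21,-0.20,-0.23]},
{"dp":[2.8,8.0,2.3],"rotation":[0.21,-0.20,-0.23]},
t 20.83 h(grasp) 150.1  off x_c 6.5 y_c 3.0  phi 164.6 axis err 0.62 w 59.6 q [ 0.6034 -0.2285 -0.8725  0.595  -0.5628  0.2137] F [-0.3051 -1.1151 -1.9771] M [ 0.0253  2.0089 -0.001 ] tool off [-5.5054  0.0775 -4.586 ]
```

{"fn": "move_arm", "kwargs": {"deltas": [{"dp": [4, 0, 3.4], "rotation": [0.2, 0, -0.2]}, {"dp": [2, 2, 1.5], "rotation": [0.2, 0, -0.2]}, {"dp": [0, 0, 0], "rotation": [0, 0, 0]}]}}

```text
t: 21.08
eef_pos: [0.5246, 0.0312, 0.2587]
ee_rot: [-1.718, 0.5, 2.799]
force: [-1.1, 0.9, -1.1]
width: 0.0596
```

Run:
```python
from cl import *
plan(axpt(.115),capR(165),vmax=10); capstat()
```

```text
t 21.08 dist 11.0 rot 0.5 n 2 pos [0.5246 0.0312 0.2587] q [ 0.6041 -0.2222 -0.8799  0.592  -0.5659  0.2119] w 0.0596 F [-1.0824  0.9285 -1.1162] M [0.1039 1.9067 0.0069]
{"dp":[-0.4,5.5,-0.1],"rotation":[-0.13,-0.19,0.09]},
{"dp":[-0.4,5.5,-0.1],"rotation":[-0.13,-0.19,0.09]},
t 21.08 h(grasp) 145.0  off x_c -0.8 y_c 0.1  phi 164.6 axis err 0.32 w 59.6 q [ 0.6041 -0.2222 -0.8799  0.592  -0.5659  0.2119] F [-1.0824  0.9285 -1.1162] M [0.1039 1.9067 0.0069] tool off [0.7443 0.003  0.144 ]
```

{"fn": "move_arm", "kwargs": {"deltas": [{"dp": [-0.5, 6, 0], "rotation": [0, 0, 0]}, {"dp": [-0.3, 7, 0], "rotation": [0, 0, 0]}, {"dp": [0, 7, 0], "rotation": [0, 0, 0]}]}}

```text
t: 21.33
eef_pos: [0.5365, 0.0318, 0.2421]
ee_rot: [-1.72, 0.501, 2.799]
force: [-0.8, 0.3, -1.1]
width: 0.0597
```

Run:
```python
from cl import *
capstat()
```

```text
t 21.33 h(grasp) 124.6  off x_c 1.2 y_c 1.1  phi 164.6 axis err 0.15 w 59.7 q [ 0.5656 -0.1814 -0.9043  0.6413 -0.4926  0.1844] F [-0.8332  0.2553 -1.0858] M [ 0.056   1.9083 -0.0908] tool off [-0.9045 -0.0042 -1.3959]
```

{"fn": "move_arm", "kwargs": {"deltas": [{"dp": [1.2, 4, 1.6], "rotation": [0, 0, 0]}, {"dp": [0.5, 6, 0.5], "rotation": [0, 0, 0]}, {"dp": [0.3, 6, 0.3], "rotation": [0, 0, 0]}]}}

```text
t: 21.58
eef_pos: [0.543, 0.0301, 0.2252]
ee_rot: [-1.721, 0.501, 2.8]
force: [1.4, -1.1, 0.8]
width: 0.0594
```

Run:
```python
from cl import *
capstat()
```

```text
t 21.58 h(grasp) 106.7  off x_c -1.6 y_c -0.4  phi 164.7 axis err 0.14 w 59.4 q [ 0.5269 -0.1498 -0.9363  0.7022 -0.4248  0.1465] F [ 1.3735 -1.0778  0.8301] M [-0.1356  1.0325 -0.1429] tool off [1.4104 0.0041 0.8438]
```

{"fn": "move_arm", "kwargs": {"deltas": [{"dp": [-1, 2.5, -0.5], "rotation": [0, 0, 0]}, {"dp": [-0.3, 2.5, 0], "rotation": [0, 0, 0]}]}}

```text
t: 21.75
eef_pos: [0.5469, 0.0296, 0.2202]
ee_rot: [-1.719, 0.5, 2.8]
force: [0.0, -0.4, -1.2]
width: 0.0594
```

Run:
```python
from cl import *
capstat()
```

```text
t 21.75 h(grasp) 100.4  off x_c -0.6 y_c -0.8  phi 164.7 axis err 0.21 w 59.4 q [ 0.5122 -0.1357 -0.9416  0.7224 -0.4044  0.1357] F [ 0.0382 -0.4169 -1.2273] M [0.057  1.8152 0.018 ] tool off [0.4074 0.0034 0.9193]
```

{"fn": "move_arm", "kwargs": {"deltas": [{"dp": [0, 1, -0.5], "rotation": [0, 4, 0]}, {"dp": [0, 0.5, 0], "rotation": [0, 7, 0]}, {"dp": [0, 0.5, 0], "rotation": [0, 7, 0]}, {"dp": [0, 0.5, 0], "rotation": [0, 7, 0]}]}}

```text
t: 22.08
eef_pos: [0.5489, 0.0306, 0.219]
ee_rot: [-1.931, 0.387, 2.322]
force: [-8.9, 0.6, 3.8]
width: 0.0594
```

Run:
```python
from cl import *
capstat()
```

```text
t 22.08 h(grasp) 98.4  off x_c 0.4 y_c 0.3  phi 139.2 axis err 0.04 w 59.4 q [ 0.5059 -0.1315 -0.946   0.7375 -0.3924 -0.3203] F [-8.9405  0.5978  3.8238] M [0.6296 3.8843 0.435 ] tool off [-0.0976 -0.0002 -0.5022]
```

{"fn": "move_arm", "kwargs": {"deltas": [{"dp": [0, 0.35, 0], "rotation": [0, 7, 0]}, {"dp": [0, 0.35, 0], "rotation": [0, 7, 0]}, {"dp": [0, 0.35, 0], "rotation": [0, 7, 0]}, {"dp": [0, 0.35, 0], "rotation": [0, 7, 0]}]}}

```text
t: 22.42
eef_pos: [0.5493, 0.0302, 0.218]
ee_rot: [-2.067, 0.176, 1.848]
force: [0.1, -0.5, -2.3]
width: 0.0599
```

Run:
```python
from cl import *
capstat()
```

```text
t 22.42 h(grasp) 97.3  off x_c 0.3 y_c -0.1  phi 110.5 axis err 0.01 w 59.9 q [ 0.5014 -0.1297 -0.9492  0.7455 -0.3865 -0.8259] F [ 0.1143 -0.5454 -2.2595] M [ 0.14    1.8858 -0.0141] tool off [-0.2262  0.     -0.2414]
```

{"fn": "move_arm", "kwargs": {"deltas": [{"dp": [0, 0.4, 0], "rotation": [0, 7, 0]}, {"dp": [0, 0.4, 0], "rotation": [0, 7, 0]}, {"dp": [0, 0.4, 0], "rotation": [0, 7, 0]}, {"dp": [0, 0.4, 0], "rotation": [0, 7, 0]}, {"dp": [0, 0.4, 0], "rotation": [0, 7, 0]}]}}

```text
t: 22.83
eef_pos: [0.5505, 0.0299, 0.216]
ee_rot: [-2.079, -0.133, 1.302]
force: [0.2, 0.3, -0.9]
width: 0.0597
```

Run:
```python
from cl import *
capstat()
```

```text
t 22.83 h(grasp) 95.0  off x_c 0.3 y_c -0.4  phi 74.7 axis err 0.02 w 59.7 q [ 0.4946 -0.1252 -0.9531  0.757  -0.377  -1.4578] F [ 0.1562  0.2939 -0.9057] M [0.2113 1.7994 0.0355] tool off [-0.2666  0.0001 -0.4143]
```

{"fn": "move_arm", "kwargs": {"deltas": [{"dp": [0, 0.4, 0], "rotation": [0, 7, 0]}, {"dp": [0, 0.4, 0], "rotation": [0, 7, 0]}, {"dp": [0, 0.4, 0], "rotation": [0, 7, 0]}, {"dp": [0, 0.4, 0], "rotation": [0, 7, 0]}, {"dp": [0, 0.4, 0], "rotation": [0, 7, 0]}]}}

```text
t: 23.25
eef_pos: [0.5521, 0.0298, 0.2148]
ee_rot: [-1.92, -0.401, 0.715]
force: [-6.0, 0.3, 6.0]
width: 0.0596
```

Run:
```python
from cl import *
capstat()
```

```text
t 23.25 h(grasp) 93.2  off x_c 1.2 y_c -0.4  phi 38.9 axis err 0.11 w 59.6 q [ 0.4875 -0.1211 -0.9563  0.7697 -0.3677 -2.09  ] F [-5.958   0.2661  6.019 ] M [0.2154 2.9705 0.2168] tool off [ 0.6724  0.002  -1.0035]
```

{"fn": "move_arm", "kwargs": {"deltas": [{"dp": [0, 0.3, 0], "rotation": [0, 7, 0]}, {"dp": [0, 0.3, 0], "rotation": [0, 7, 0]}, {"dp": [0, 0.2, 0], "rotation": [0, 7, 0]}]}}

```text
t: 23.5
eef_pos: [0.5524, 0.0304, 0.2149]
ee_rot: [-1.742, -0.502, 0.313]
force: [-8.4, 0.8, 3.6]
width: 0.0594
```

Run:
```python
from cl import *
capstat()
```

```text
t 23.50 h(grasp) 93.1  off x_c 1.4 y_c 0.3  phi 17.4 axis err 0.25 w 59.4 q [ 0.4857 -0.1214 -0.9585  0.7757 -0.3632 -2.4689] F [-8.3744  0.8179  3.6331] M [0.2767 3.609  0.4023] tool off [ 1.4465  0.0061 -0.184 ]
```

{"fn": "move_arm", "kwargs": {"deltas": [{"dp": [0, 0.2, 0], "rotation": [0, 6, 0]}, {"dp": [0, 0.2, 0], "rotation": [0, 6, 0]}]}}

```text
t: 23.67
eef_pos: [0.5523, 0.0297, 0.2151]
ee_rot: [-1.619, -0.526, 0.061]
force: [-2.3, -1.6, 2.2]
width: 0.0594
```

Run:
```python
from cl import *
capstat()
```

```text
t 23.67 h(grasp) 93.3  off x_c 1.4 y_c -0.5  phi 4.8 axis err 0.26 w 59.4 q [ 0.4842 -0.1221 -0.9598  0.779  -0.3631 -2.6915] F [-2.3202 -1.6171  2.191 ] M [-0.5806  2.0006 -0.2495] tool off [ 1.3575  0.0059 -0.639 ]
```

{"fn": "move_arm", "kwargs": {"deltas": [{"dp": [0, 0.2, 0], "rotation": [0, 6, 0]}, {"dp": [0, 0.2, 0], "rotation": [0, 6, 0]}]}}

```text
t: 23.83
eef_pos: [0.5525, 0.0296, 0.2152]
ee_rot: [-1.49, -0.524, -0.193]
force: [-5.7, 3.2, 1.7]
width: 0.0595
```

Run:
```python
from cl import *
capstat()
f=save('scene','scene10');c=f['pixels'][140:300,170:330,::-1]; cv2.imwrite('pics/s10z.png',cv2.resize(c,None,fx=3.5,fy=3.5,interpolation=cv2.INTER_CUBIC)); save('wrist','w10')
```

```text
t 23.83 h(grasp) 93.3  off x_c 1.6 y_c -0.6  phi -7.8 axis err 0.32 w 59.5 q [ 0.4827 -0.1223 -0.9608  0.7822 -0.3611 -2.9131] F [-5.7094  3.2107  1.7052] M [1.2381 3.2371 0.8655] tool off [ 1.7045  0.0084 -0.3365]
```

View pics/s10z.png

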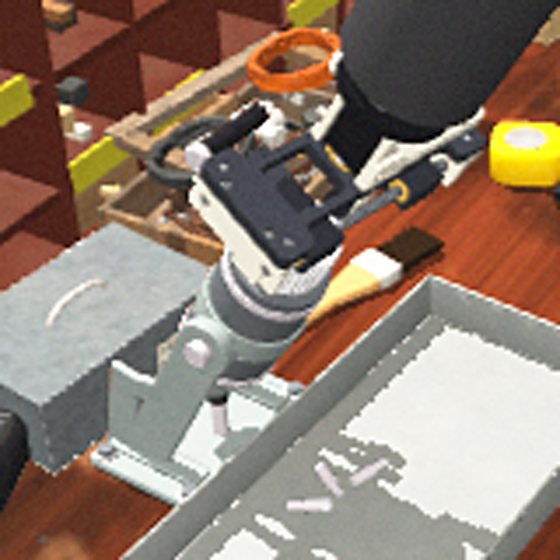

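View pics/w10.png

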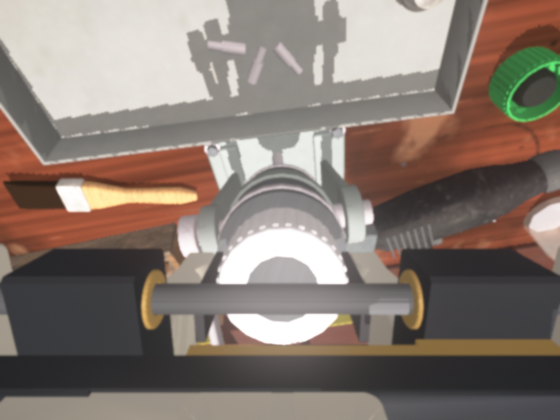

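```bash
cat > caph.py <<'E'
from cl import *
from scipy.optimize import least_squares
def caph(q,rows=slice(0,262),show=True):
    Q=q[rows].reshape(-1,3)-[0,0,.15]
    ax=np.array([-.5,0,3**.5/2]); h=Q@ax; r=np.linalg.norm(Q-h[:,None]*ax,axis=1)
    m=(r<.027)&(h>.085)&(h<.125); print('n',m.sum(),'top h median %.4f'%np.median(h[m]), np.percentile(h[m],[10,90]))
    for r0,r1 in ((.005,.015),(.017,.027)):
        k=m&(r>r0)&(r<r1); print(r0,k.sum(),np.median(h[k]))
    # lower edge: side band radial profile
    for a in np.arange(.050,.104,.002):
        k=(h>a)&(h<a+.002)&(r<.045); print('%.3f n%d r=%.4f'%(a,k.sum(),np.percentile(r[k],50) if k.sum() else 0),end='; ')
    print()
E
python3 - <<'E'
from caph import *
W=R.from_euler('z',SYAW).as_matrix()
f=dict(np.load('pics/w1.npz')); q=(cloud(f,np.load('pics/w1T.npy'))-np.array([SX,SY,0]))@W; caph(q)
q,f=look('w11'); caph(q); capstat()
E
```

```text
n 3645 top h median 0.0980 [0.097 0.099]
0.005 1002 0.09852004841285017
0.017 2190 0.09767993876165404
0.050 n159 r=0.0362; 0.052 n23 r=0.0354; 0.054 n16 r=0.0353; 0.056 n19 r=0.0354; 0.058 n481 r=0.0329; 0.060 n397 r=0.0329; 0.062 n7 r=0.0290; 0.064 n9 r=0.0290; 0.066 n16 r=0.0296; 0.068 n25 r=0.0296; 0.070 n15 r=0.0294; 0.072 n22 r=0.0293; 0.074 n23 r=0.0296; 0.076 n22 r=0.0295; 0.078 n23 r=0.0297; 0.080 n19 r=0.0296; 0.082 n25 r=0.0295; 0.084 n23 r=0.0297; 0.086 n28 r=0.0294; 0.088 n33 r=0.0294; 0.090 n31 r=0.0296; 0.092 n57 r=0.0296; 0.094 n158 r=0.0292; 0.096 n2186 r=0.0227; 0.098 n1878 r=0.0153; 0.100 n17 r=0.0118; 0.102 n0 r=0.0000; 
n 2553 top h median 0.0973 [0.0965 0.0981]
0.005 139 0.09783932009337615
0.017 2184 0.09724202459914394
0.050 n389 r=0.0362; 0.052 n73 r=0.0354; 0.054 n63 r=0.0355; 0.056 n74 r=0.0354; 0.058 n1509 r=0.0322; 0.060 n956 r=0.0321; 0.062 n30 r=0.0276; 0.064 n38 r=0.0277; 0.066 n87 r=0.0282; 0.068 n84 r=0.0283; 0.070 n91 r=0.0284; 0.072 n100 r=0.0285; 0.074 n123 r=0.0286; 0.076 n126 r=0.0287; 0.078 n179 r=0.0289; 0.080 n213 r=0.0302; 0.082 n211 r=0.0294; 0.084 n219 r=0.0293; 0.086 n216 r=0.0290; 0.088 n205 r=0.0287; 0.090 n140 r=0.0284; 0.092 n229 r=0.0282; 0.094 n366 r=0.0278; 0.096 n2460 r=0.0229; 0.098 n306 r=0.0205; 0.100 n0 r=0.0000; 0.102 n0 r=0.0000; 
t 23.98 h(grasp) 93.3  off x_c 1.5 y_c -0.6  phi -7.6 axis err 0.31 w 59.4 q [ 0.4828 -0.1223 -0.9609  0.7819 -0.3612 -2.9092] F [-6.2633  1.5876  2.3706] M [0.6932 2.9821 0.2506] tool off [ 1.5681  0.0073 -0.4   ]
```

The cap top is at h = 97.3 mm, against 98.0 mm at home originally, so it is down. The last degrees may only have been pad slip, though. I'll regrip firmly and turn it against the stop to check.

{"fn": "move_arm", "kwargs": {"deltas": [{"dp": [0, 0, 0], "rotation": [0, 0, 0]}, {"dp": [0, 0, 0], "rotation": [0, 0, 0]}, {"dp": [-1, 0, 0], "rotation": [0, 0, 0]}, {"dp": [0, 0, 0], "rotation": [0, -3, 0]}, {"dp": [0, 0, 0], "rotation": [0, -7, 0]}], "jaw": 0}}

```text
t: 24.4
eef_pos: [0.5523, 0.0303, 0.2158]
ee_rot: [-1.593, -0.531, 0.014]
force: [0.1, 0.7, -0.2]
width: 0.0853
```

{"fn": "move_arm", "kwargs": {"deltas": [{"dp": [0, 0, 0], "rotation": [0, -7, 0]}, {"dp": [0, 0, 0], "rotation": [0, -7, 0]}, {"dp": [0, 0, 0], "rotation": [0, -7, 0]}, {"dp": [0, 0, 0], "rotation": [0, -7, 0]}, {"dp": [0, 0, 0], "rotation": [0, -7, 0]}]}}

```text
t: 24.82
eef_pos: [0.5532, 0.0307, 0.2167]
ee_rot: [-1.92, -0.411, 0.71]
force: [-0.8, -0.0, -0.3]
width: 0.0873
```

Run:
```python
from caph import *
capstat(); q,f=look('w12'); caph(q); capstat()
```

```text
t 24.82 h(grasp) 94.3  off x_c 3.0 y_c 0.5  phi 38.5 axis err 0.59 w 87.3 q [ 0.4814 -0.1243 -0.9623  0.7898 -0.3573 -2.1118] F [-0.7881 -0.0329 -0.3433] M [0.1358 1.5614 0.0249] tool off [ 2.6892  0.0311 -1.4392]
n 2863 top h median 0.0978 [0.0969 0.0986]
0.005 249 0.09838007266216345
0.017 2332 0.09766211310950584
0.050 n380 r=0.0364; 0.052 n86 r=0.0357; 0.054 n54 r=0.0356; 0.056 n76 r=0.0355; 0.058 n1253 r=0.0331; 0.060 n914 r=0.0328; 0.062 n26 r=0.0293; 0.064 n30 r=0.0294; 0.066 n75 r=0.0298; 0.068 n80 r=0.0298; 0.070 n88 r=0.0298; 0.072 n76 r=0.0299; 0.074 n105 r=0.0302; 0.076 n113 r=0.0301; 0.078 n123 r=0.0302; 0.080 n120 r=0.0301; 0.082 n107 r=0.0301; 0.084 n121 r=0.0300; 0.086 n125 r=0.0300; 0.088 n123 r=0.0299; 0.090 n158 r=0.0299; 0.092 n187 r=0.0298; 0.094 n323 r=0.0295; 0.096 n2502 r=0.0244; 0.098 n1206 r=0.0212; 0.100 n0 r=0.0000; 0.102 n0 r=0.0000; 
t 24.87 h(grasp) 94.3  off x_c 3.1 y_c 0.6  phi 39.0 axis err 0.59 w 87.6 q [ 0.4814 -0.1242 -0.9622  0.7899 -0.3573 -2.1024] F [ 0.0568 -0.3391  0.068 ] M [0.0993 1.585  0.0251] tool off [ 2.7479  0.0322 -1.4918]
```

View pics/w12.png

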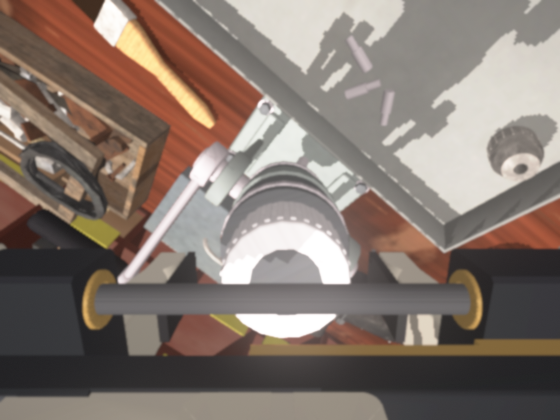

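With the gripper off it, the cap's top ring measures 97.66 mm, against 97.68 mm at the start. That already means home; I'll do one firm tightening turn to confirm the stop.

{"fn": "move_arm", "kwargs": {"deltas": [{"dp": [-2.4, 1, 1.2], "rotation": [0, -3, 0.3]}, {"dp": [0, 0, 0], "rotation": [0, 0, 0]}, {"dp": [0, 0, 0], "rotation": [0, 0, 0]}, {"dp": [0, 0, 0], "rotation": [0, 0, 0]}, {"dp": [0, 0, 0], "rotation": [0, 0, 0]}], "jaw": 255, "squeeze": 55}}

```text
t: 25.28
eef_pos: [0.5521, 0.0305, 0.2152]
ee_rot: [-1.94, -0.39, 0.76]
force: [1.1, 2.4, -0.5]
width: 0.0601
```

{"fn": "move_arm", "kwargs": {"deltas": [{"dp": [0, 0, 0], "rotation": [0, 0, 0]}, {"dp": [0, 0, 0], "rotation": [0, 0, 0]}]}}

```text
t: 25.45
eef_pos: [0.5521, 0.0307, 0.2153]
ee_rot: [-1.939, -0.392, 0.757]
force: [0.4, 0.2, -0.7]
width: 0.0588
```

Run:
```python
from caph import *
capstat()
```

```text
t 25.45 h(grasp) 93.6  off x_c 1.4 y_c 0.5  phi 41.2 axis err 0.42 w 58.8 q [ 0.4829 -0.1233 -0.9645  0.7923 -0.3589 -2.0687] F [ 0.362   0.2366 -0.654 ] M [0.1771 1.5577 0.0431] tool off [ 1.3521  0.0105 -0.5422]
```

{"fn": "move_arm", "kwargs": {"deltas": [{"dp": [0, 0, 0], "rotation": [0, 6, 0]}, {"dp": [0, 0, 0], "rotation": [0, 6, 0]}, {"dp": [0, 0, 0], "rotation": [0, 6, 0]}]}}

```text
t: 25.7
eef_pos: [0.5522, 0.0307, 0.2153]
ee_rot: [-1.792, -0.487, 0.414]
force: [0.6, -2.0, 0.1]
width: 0.0593
```

Run:
```python
from caph import *
capstat()
```

```text
t 25.70 h(grasp) 93.6  off x_c 1.5 y_c 0.5  phi 22.6 axis err 0.43 w 59.3 q [ 0.4829 -0.1233 -0.9644  0.7924 -0.359  -2.3932] F [ 0.5642 -2.0124  0.1085] M [-0.1798  1.0294 -0.1856] tool off [ 1.5287  0.0112 -0.1224]
```

{"fn": "move_arm", "kwargs": {"deltas": [{"dp": [0, 0, 0], "rotation": [0, 7, 0]}, {"dp": [0, 0, 0], "rotation": [0, 7, 0]}, {"dp": [0, 0, 0], "rotation": [0, 7, 0]}]}}

```text
t: 25.95
eef_pos: [0.5521, 0.0301, 0.2153]
ee_rot: [-1.581, -0.531, -0.015]
force: [2.3, -1.4, 0.2]
width: 0.0591
```

Run:
```python
from caph import *
capstat(); print(st()['joint_efforts'])
q,f=look('w13'); caph(q)
```

```text
t 25.95 h(grasp) 93.6  off x_c 1.4 y_c -0.1  phi 1.0 axis err 0.41 w 59.1 q [ 0.4824 -0.1233 -0.9643  0.7923 -0.36   -2.7691] F [ 2.3201 -1.3728  0.2012] M [-0.4662  1.0323 -0.2855] tool off [ 1.4187  0.0102 -0.1236]
[  0.8804 -15.8921  25.7473   3.9465   0.9367   2.4509]
n 2500 top h median 0.0977 [0.0969 0.0985]
0.005 108 0.09834330523318814
0.017 2154 0.09761728556938226
0.050 n376 r=0.0362; 0.052 n77 r=0.0354; 0.054 n62 r=0.0354; 0.056 n80 r=0.0354; 0.058 n1252 r=0.0328; 0.060 n828 r=0.0326; 0.062 n25 r=0.0292; 0.064 n32 r=0.0293; 0.066 n70 r=0.0295; 0.068 n82 r=0.0298; 0.070 n91 r=0.0298; 0.072 n89 r=0.0299; 0.074 n105 r=0.0301; 0.076 n127 r=0.0301; 0.078 n154 r=0.0303; 0.080 n214 r=0.0305; 0.082 n203 r=0.0305; 0.084 n210 r=0.0306; 0.086 n220 r=0.0304; 0.088 n200 r=0.0303; 0.090 n157 r=0.0299; 0.092 n180 r=0.0297; 0.094 n350 r=0.0294; 0.096 n2342 r=0.0244; 0.098 n942 r=0.0224; 0.100 n0 r=0.0000; 0.102 n0 r=0.0000;
```

Joint 6 shows 2.45 N·m, and the top height is unchanged after 40° of turning. So the cap is hard on its stop and the pads are slipping. I'll release and back off.

{"fn": "move_arm", "kwargs": {"deltas": [{"dp": [0, 0, 0], "rotation": [0, 0, 0]}, {"dp": [0, 0, 0], "rotation": [0, 0, 0]}, {"dp": [-1, 0, 0], "rotation": [0, 0, 0]}, {"dp": [0, 0, 0], "rotation": [0, 0, 0]}, {"dp": [0, -4, 0], "rotation": [0, 0, 0]}], "jaw": 0}}

```text
t: 26.42
eef_pos: [0.549, 0.03, 0.2177]
ee_rot: [-1.583, -0.53, -0.012]
force: [-1.1, 0.3, -0.2]
width: 0.0851
```

{"fn": "move_arm", "kwargs": {"deltas": [{"dp": [0, -15, 0], "rotation": [0, 0, 0]}, {"dp": [0, -30, 0], "rotation": [0, 0, 0]}, {"dp": [0, -35, 0], "rotation": [0, 0, 0]}, {"dp": [0, -35, 0], "rotation": [0, 0, 0]}, {"dp": [0, 0, 0], "rotation": [0, 0, 0]}]}}

```text
t: 26.83
eef_pos: [0.4861, 0.0312, 0.3184]
ee_rot: [-1.587, -0.519, -0.005]
force: [0.5, 0.7, 1.2]
width: 0.0877
```

Run:
```python
from caph import *
q,f=look('w14'); caph(q,slice(0,250)); capstat()
f=save('scene','scene14');c=f['pixels'][140:360,120:370,::-1]; cv2.imwrite('pics/s14z.png',cv2.resize(c,None,fx=2.7,fy=2.7,interpolation=cv2.INTER_CUBIC))
P=cloud(f).reshape(-1,3)
from fit import fit
s=st()
for z in (False,True): fit([P],zoff=z)
```

```text
n 3324 top h median 0.0980 [0.097  0.0991]
0.005 941 0.09856318292467653
0.017 1966 0.09770176888774766
0.050 n149 r=0.0362; 0.052 n21 r=0.0355; 0.054 n25 r=0.0352; 0.056 n13 r=0.0352; 0.058 n459 r=0.0330; 0.060 n350 r=0.0327; 0.062 n4 r=0.0299; 0.064 n6 r=0.0290; 0.066 n15 r=0.0292; 0.068 n17 r=0.0299; 0.070 n23 r=0.0298; 0.072 n18 r=0.0297; 0.074 n18 r=0.0298; 0.076 n23 r=0.0300; 0.078 n17 r=0.0297; 0.080 n24 r=0.0299; 0.082 n30 r=0.0295; 0.084 n16 r=0.0300; 0.086 n29 r=0.0295; 0.088 n26 r=0.0297; 0.090 n34 r=0.0297; 0.092 n48 r=0.0295; 0.094 n139 r=0.0293; 0.096 n1897 r=0.0223; 0.098 n1774 r=0.0154; 0.100 n28 r=0.0098; 0.102 n0 r=0.0000; 
t 26.88 h(grasp) 213.7  off x_c -5.3 y_c -1.1  phi 1.6 axis err 0.35 w 87.7 q [ 0.7206 -0.3511 -0.8013  0.4982 -0.7935 -2.5949] F [0.7837 0.2516 0.1012] M [0.1811 1.4625 0.0095] tool off [-5.3265  0.0327 -0.9631]
616 116 [ 0.5868  0.0288 -0.029 ] med|res| 0.0009
616 116 [ 0.5866  0.0288 -0.0278 -0.0003] med|res| 0.0009
```

View pics/s14z.png

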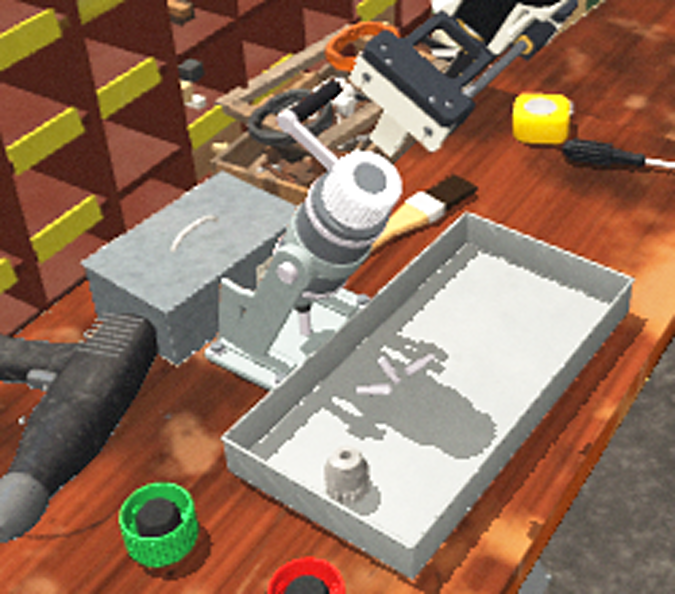

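View pics/w14.png

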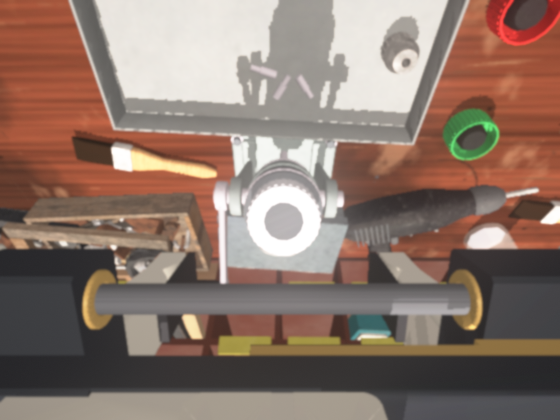

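The final views match the start. The cap is home, the lever is back and the three pins lie in the tray. Tray, chuck, brush and tape are unmoved, and the gripper is clear of everything. Handing in.

```bash
python3 -c "
from station import arm
print(arm.job_done())"
```

```text
the job is handed in; nothing more can be done
None
```

The job is done and handed in after about 27 s of the 72 s allowed. I unscrewed the aluminium cap and set it on the bench at the left. Then I pulled the lever over to its stop, swung the barrel back and screwed the cap home.

**Last checks:**
- **Pins:** all three lie in the tray in the last scene and wrist views.
- **Cap:** its top ring measures 97.7 mm from the tilting axis, the same as at the start. A second, firmer turn of about 40° did not lower it; the pads slipped with 2.45 N·m on the last joint.
- **Barrel:** the lever was at 60.2° back after the swing, so the barrel is at rest. The last refit of cap and lever agrees with the first picture to within about 1 mm.
- **Surroundings:** tray, chuck and brush show no visible change in the last views, nor does the tape. The gripper was open and about 100 mm clear of the cap.

**What disagreed:** during the return swing the wrist force rose for a moment to about 40 N, because the fingers pressed the grip toward the axis. The pictures showed nothing else in contact. I eased off at once; it stayed well below the 120 N wrist limit. No other check failed.

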